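# Change over the boil-out plate and rack the spatulas

### The arm

A 6-joint arm with a two-finger parallel gripper is mounted at the origin on the work surface. World frame = base frame: x ahead of the robot, y to its left, z up, the work surface at z = 0. Lengths are in mm, angles in degrees, forces in N, time in s.
With the tool pointing down it reaches from about 350 to 850 mm from the base axis. Payload 8.1 kg.
Tool frame: the origin (TCP) lies at the very end of the fingers, on their centre line; the grasp point (between the pads) lies 19 mm behind it (tcp_to_grasp is the distance from the TCP to the grasp point, in mm); z points along the fingers, x is the direction in which the jaws open and shut, and the axes are right-handed (so a half turn about z gives the same grasp; the last joint's range is limited). The gripper opens to 85 mm and grips with 20 to 120 N. Pads are 22 mm wide; open, the fingers measure 114 mm over their backs; the gripper's body (76 mm by 85 mm) begins 54 mm behind the grasp point. The pads swing forward as they close: fully open they stand 13 mm farther back than shut.
Start: joints at [-75.768, 7.471, 85.268, -0, 87.261, -4.893], TCP at [196.601, -566.88, 231.292] pointing down, gripper open.
Joint ranges: [-169.43, 169.43], [-51.17, 129.36], [1.28, 143.12], [-76.62, 256.62], [0, 156.53], [-152.29, 152.29]. Speed limits (degrees/s): [136.94, 136.94, 159.86, 180, 180, 180].

### API

Orientations are given as [roll, pitch, yaw] about the fixed x, y, z axes, in that order (R = Rz(yaw) Ry(pitch) Rx(roll)).
In Python, from bench import * gives the robot as it stands. The module is installed in compiled form; this text tells all that it offers.
- The arm moves only by the tool apply_moves, never from a script. Its argument "targets" is text: rows parted by semicolons, each of 7 numbers parted by spaces: the turn, a rotation vector about the tool's x, y, z in rad, then the shift along the tool's x, y, z in cm, then the finger opening in cm, from 0 to 8.54. A call has exactly 5 rows; each row is the pose to reach, as a shift and turn from the pose commanded when the call began, along the tool's axes at that moment; what a row does not reach only later rows make up. A row lasts 1/10 s, in which the tool goes at most 50 mm and 8.59 degrees, less where a joint would pass 70% of its speed; a pose out of reach is approached as far as the arm can. A call with a gripper value outside its range is refused whole. The fingers move at their own pace and stop on an object; "force" is the grip in N (left out, the last holds). Time passes only in rows, so rows that repeat a pose let the fingers close, or fill a call up. It gives the time, the measured TCP pose, the force and the opening at its end, in the units of the state.
- sense(): the state, without advancing time (a new reading comes with each control period).
- snapshot(name): name is "scene" or "top"; returns the picture (400x640x3 uint8, red, green, blue); there is no depth.
- camera_model(name): a dict with "fx", "fy", "cx", "cy" (pixels), "position" and "attitude" of the camera in the world. Camera axes: x right, y up, looking along -z (the intrinsics and any distortion apply to the point x, -y, -z); pixel columns grow to the right and rows downward; lengths in mm; the calibration is good to about 2 mm. A picture is of the moment at which its call begins. camera_model takes no time and is no camera call.
- hand_in(): hands the job in, once; it reports no verdict.
Trained networks look in the newest picture that a camera, given by its name, has taken for a name from the list of things; names that differ only in an ending like _2 or _b are one class to them, and where a whole thing is asked for, a point or a joint stands for the part that bears it (a point fixed in the world has none). Each returns a list of dicts, best first, with "confidence" (0 to 1); they miss things now and then, are a little off and sometimes report something else, mostly with a low value. They report only what shows in the picture. A call takes as long as a camera call.
- recognise(camera, query): "at" ([row, column] in pixels, amid what is visible of it).
- place_of(camera, query): "at" ([row, column] in pixels: a listed point, or the origin of a listed thing).
The state is a dict: "time": time; "joint_pos": joint angles; "qd": joint speeds; "joint_efforts": joint torques, N m; "tool_pos": TCP position; "tcp_rot": TCP orientation; "ft_force": force on the tool from outside, world axes, zero at the start; "wrist_torque": the same for the moment, N m; "finger_gap": finger opening in mm.
Only numpy, scipy, OpenCV 4.12 (cv2) and the standard library are available. Lean on these libraries where they do the work, as an engineer would, in place of code of your own. Each camera call takes 0.05 s, during which the arm holds its last target. There are 200 camera calls.

### The job

Change over the boil-out plate: first turn the heat dial anticlockwise to off, then slide the finished green-lidded pot from the red heat ring to the blue cooling ring, next slide the yellow-lidded pot from the white ring onto the red heat ring, and then turn the dial clockwise up to its stop; keep the pots upright and never lift them off the plate, and leave each centred on its ring. Also tidy away every plaster spatula on the bench: slide each one blade first into a slot of its own in the rack until its handle meets the rack's front, in any order and at any time. Leave the two plaster casts where they stand.

Things in the scene. Friction and masses are not known exactly. Their poses are not given: they have to be found in the camera images.
- hob: Black flat hot plate fixed to the bench, 190 mm (its x, away from the robot) by 460 mm (its y, to the left), top 15 mm above the bench. Origin on the bench below the heat ring. Rings in a row along its y: heat at 0, cooling and waiting rings at +120 and -120 mm, either way round; dial at y = -228 mm. Plate from y = -270 to 190 mm. Pots slide on it with a few N.
- heat: Red painted ring (108 mm outside, 94 mm inside diameter, centre dot) on the hot plate's top: the heat position, always the middle one. Origin: its centre, on the plate's top face.
- cool: Blue painted ring (108 mm outside, 94 mm inside diameter, centre dot) on the hot plate's top: the cooling position, an end one. Origin: its centre, on the plate's top face.
- wait: White painted ring (108 mm outside, 94 mm inside diameter, centre dot) on the hot plate's top: the waiting position, the other end. Origin: its centre, on the plate's top face.
- done_pot: Steel saucepan with a green lid (fixed on), the finished pot, at the start on the red heat ring. Body 84 mm wide, 55 mm tall, lid knob 20 mm wide up to 70 mm; 0.4 to 0.8 kg. Black side handle, 18 mm wide, 14 mm thick, along the pot's own -x from 42 to 120 mm from the axis, its middle 42 mm above the underside, pointing roughly to the robot; can be pinched from above. Origin: centre of underside.
- next_pot: Steel saucepan with a yellow lid (fixed on), the next pot, at the start on the white waiting ring. Body 84 mm wide, 55 mm tall, lid knob 20 mm wide up to 70 mm; 0.4 to 0.8 kg. Black side handle, 18 mm wide, 14 mm thick, along the pot's own -x from 42 to 120 mm from the axis, its middle 42 mm above the underside, pointing roughly to the robot; can be pinched from above. Origin: centre of underside.
- dial (a joint): White heat dial on the hot plate's right end, rad: 0 is off, starts part-way on (0.9 to 1.4), grows turning clockwise seen from above, stops at 0 and 1.5 (full heat). Light friction, stays where left.
- dial_grip (a point): Point on the dial's axis at the height to grip its upright bar: the bar is 46 mm long, 14 mm wide, 32 mm tall, its top 59 mm above the bench; this point is 52 mm above the bench; at joint value q the bar lies along the hot plate's x axis turned clockwise by q.
- rack: Fixed teal rack, clear roof, 244 mm wide (its y). Origin on the bench under the middle of the slot mouths; +x points into the slots. Ledge, top 35 mm above the bench, from x = -80 mm (ramp before it to -100 mm) through the slots as floor. Four slots centred at y = -87, -29, 29, 87 mm: 46 mm wide, 17 mm high, 80 mm deep from x = 0; roof top at 58 mm. One spatula per slot, any in any.
- spat_red: Spatula with a red handle, 80 g (may be absent). Handle 80 x 20 x 20 mm; flat steel blade 70 long, 34 wide, 5 mm thick, level with the middle of the handle's thickness (same either way up). Origin: middle of the handle, 10 mm above what it lies on; +x along the tool, blade from 40 to 110 mm. Home: handle front meets the rack's roof edge, origin 40 mm before the mouths, handle on the ledge.
- spat_red_tip (a point): Middle of the red spatula's blade end, 110 mm from its origin along its +x.
- spat_orange: Spatula with a orange handle, 80 g (may be absent). Handle 80 x 20 x 20 mm; flat steel blade 70 long, 34 wide, 5 mm thick, level with the middle of the handle's thickness (same either way up). Origin: middle of the handle, 10 mm above what it lies on; +x along the tool, blade from 40 to 110 mm. Home: handle front meets the rack's roof edge, origin 40 mm before the mouths, handle on the ledge.
- spat_orange_tip (a point): Middle of the orange spatula's blade end, 110 mm from its origin along its +x.
- spat_blue: Spatula with a blue handle, 80 g (may be absent). Handle 80 x 20 x 20 mm; flat steel blade 70 long, 34 wide, 5 mm thick, level with the middle of the handle's thickness (same either way up). Origin: middle of the handle, 10 mm above what it lies on; +x along the tool, blade from 40 to 110 mm. Home: handle front meets the rack's roof edge, origin 40 mm before the mouths, handle on the ledge.
- spat_blue_tip (a point): Middle of the blue spatula's blade end, 110 mm from its origin along its +x.
- spat_green: Spatula with a green handle, 80 g (may be absent). Handle 80 x 20 x 20 mm; flat steel blade 70 long, 34 wide, 5 mm thick, level with the middle of the handle's thickness (same either way up). Origin: middle of the handle, 10 mm above what it lies on; +x along the tool, blade from 40 to 110 mm. Home: handle front meets the rack's roof edge, origin 40 mm before the mouths, handle on the ledge.
- spat_green_tip (a point): Middle of the green spatula's blade end, 110 mm from its origin along its +x.
- cast_a: Pale green plaster dental cast, 62 x 56 x 30 mm, between the spatulas; leave it. Origin: centre of the underside.
- cast_b: Cream plaster dental cast, 62 x 56 x 30 mm, between the hot plate and the rack; leave it. Origin: centre of the underside.

How it is judged (in metres and radians):
On the way, in this order (a step that is already met when the one before it is completed fails the run):
1. the dial is turned off (value of joint dial below 0.12 rad), for 0.2 s.
2. the green-lidded pot stands on the blue cooling ring (horizontal distance between done_pot and cool below 0.018 m and z of done_pot in the frame of cool between -0.006 and 0.006 m and linear speed of done_pot below 0.02 m/s), for 0.2 s.
3. the yellow-lidded pot stands on the red heat ring (horizontal distance between next_pot and heat below 0.018 m and z of next_pot in the frame of heat between -0.006 and 0.006 m and linear speed of next_pot below 0.02 m/s), for 0.2 s.
4. the dial is turned to full heat (value of joint dial above 1.38 rad), for 0.2 s.
At the end, for the whole second after the job is handed in: At rest: green-lidded pot within 18 mm of the blue ring's centre, yellow-lidded pot within 18 mm of the red ring's, both on the plate; dial above 1.38 rad; every spatula present in a rack slot, its blade end at least 62 mm behind the mouths (70 = home) (all of step 2 and all of step 3 and value of joint dial above 1.38 rad and x of spat_red_tip in the frame of rack between 0.062 and 0.082 m and y of spat_red_tip in the frame of rack between -0.116 and 0.116 m and z of spat_red_tip in the frame of rack between 0.034 and 0.053 m and linear speed of each of spat_red, spat_orange, spat_blue, spat_green below 0.02 m/s and x of spat_orange_tip in the frame of rack between 0.062 and 0.082 m and y of spat_orange_tip in the frame of rack between -0.116 and 0.116 m and z of spat_orange_tip in the frame of rack between 0.034 and 0.053 m and x of spat_blue_tip in the frame of rack between 0.062 and 0.082 m and y of spat_blue_tip in the frame of rack between -0.116 and 0.116 m and z of spat_blue_tip in the frame of rack between 0.034 and 0.053 m and x of spat_green_tip in the frame of rack between 0.062 and 0.082 m and y of spat_green_tip in the frame of rack between -0.116 and 0.116 m and z of spat_green_tip in the frame of rack between 0.034 and 0.053 m); the robot touches nothing.
It fails at once if a pot is lifted off the hot plate or put down off it (z of any of done_pot, next_pot in the frame of heat below -0.008 m or z of any of done_pot, next_pot in the frame of heat above 0.012 m).
It fails at once if a pot is tipped by more than 0.25 rad (angle between any of done_pot, next_pot's own z axis and vertical above 0.25 rad).
It fails at once if a plaster cast is pushed more than 50 mm away (distance of any of cast_a, cast_b from where it was at the start of the episode above 0.05 m).
Of spat_red, spat_orange, spat_blue, spat_green only 2 to 4 are there at a start; the rules pass over those that are not, and their reading is None.
At some moment in a run one of spat_red, spat_orange, spat_blue, spat_green, done_pot, next_pot may be knocked a few centimetres aside while the robot is not near it.
Once in a run the grip may slacken for a moment while it holds something.
It also fails if it takes over 210 s, if anything falls off the work surface, if the arm or the gripper's body presses on something with over 40 N, if the wrist force passes 120 N, or if a joint passes its speed limit or range.

## Working session

There is one attempt and no reset: what is moved stays moved. The work goes in short steps, Python scripts to look and compute and a tool call to move; the robot and the scene stay as the last step left them, time stands still between calls to the robot, and variables do not carry over. Pictures are saved under pics/ and viewed, about 12 in all and at most 16, crops included, and the job is handed in when it is done.

Besides the shell and the picture viewer there is one more tool, called after "Emit:" as name(argument=value, ...) on one line, values as JSON. apply_moves: Moves the arm, as the interface text tells. Its arguments: {"type":"object","properties":{"targets":{"type":"string"},"force":{"type":"number"}},"required":["targets"]}

```bash
mkdir -p pics; cat > h.py <<'E'
from bench import *
import numpy as np, cv2
from scipy.spatial.transform import Rotation as R
def save(cam,name,crop=None,scale=1):
    im=snapshot(cam)
    if crop: r0,r1,c0,c1=crop; im=im[r0:r1,c0:c1]
    im=cv2.resize(im,None,fx=scale,fy=scale,interpolation=cv2.INTER_CUBIC)
    cv2.imwrite('pics/'+name,im[:,:,::-1])
E
python3 - <<'E'
from h import *
s=sense();print(s)
for c in ("scene","top"): print(camera_model(c)); 
a=snapshot("scene");b=snapshot("top")
cv2.imwrite('pics/a.png',a[:,:,::-1]);cv2.imwrite('pics/b.png',cv2.resize(b,(800,500),interpolation=cv2.INTER_CUBIC)[:,:,::-1])
E
```

```text
{'time': 0.0, 'joint_pos': array([-7.57693251e+01,  7.51460161e+00,  8.53301310e+01,  3.60867748e-05,
        8.72630373e+01, -4.89305241e+00]), 'qd': array([ 0.01064431, -0.00947838, -0.0502303 ,  0.09778433,  0.01111364,
       -0.01375576]), 'joint_efforts': array([ 1.03867771e-05, -5.69401753e+01, -5.00551021e+01, -3.52663556e-04,
        1.48168160e-02,  7.35674263e-06]), 'tool_pos': array([ 196.44770551, -566.3316657 ,  230.24156853]), 'tcp_rot': array([-1.79990772e+02,  1.07374095e-01, -7.08762658e+01]), 'ft_force': array([ 0.0577937 , -0.48560591,  0.31729182]), 'wrist_torque': array([0.02631099, 0.03394356, 0.00264582]), 'finger_gap': 85.24606535898542}
{'fx': 492.60800856721664, 'fy': 492.60800856721664, 'cx': 317.7521000131239, 'cy': 206.7796439764962, 'position': array([1389.26795051,  128.92612972,  856.51627179]), 'attitude': array([48.31113656, -0.57033362, 99.26666099])}
{'fx': 401.6110838455683, 'fy': 401.6110838455683, 'cx': 324.6705047499263, 'cy': 199.33421199781841, 'position': array([ 324.41506524,   10.02426482, 1161.98926691]), 'attitude': array([ 10.91275725,  -0.24489776, -90.55841191])}
```

View pics/a.png

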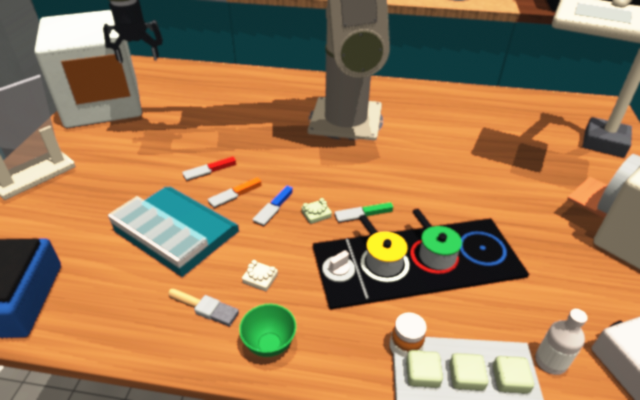

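View pics/b.png

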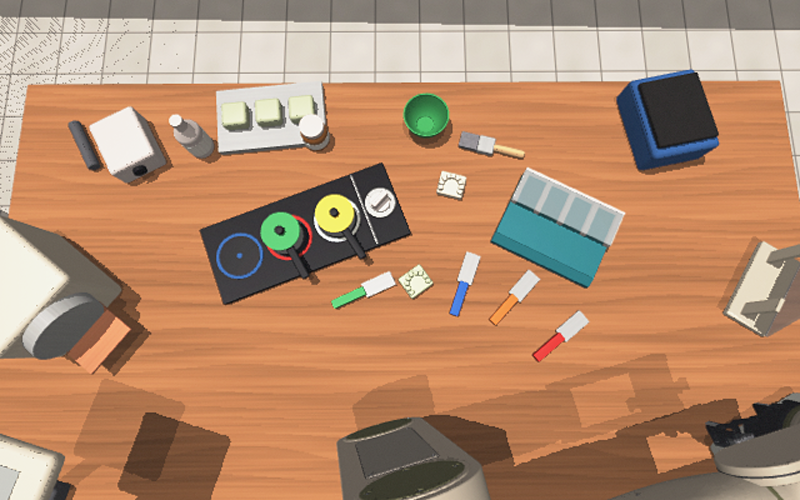

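Scene: all four spatulas lie between the robot and the rack. The blue ring is at the hob's +y end, white at its −y end by the dial; the casts are at (417,281) and (451,185) in the enlarged top view. Next I measure.

```bash
cat >> h.py <<'E'
def ray(cam,at):
    m=camera_model(cam); r,c=at
    d=np.array([(c-m['cx'])/m['fx'],-(r-m['cy'])/m['fy'],-1.])
    return np.array(m['position']),R.from_euler('xyz',m['attitude'],degrees=True).as_matrix()@d
def on(cam,at,z):
    p,d=ray(cam,at); return p+d*(z-p[2])/d[2]
def proj(cam,P):
    m=camera_model(cam); q=R.from_euler('xyz',m['attitude'],degrees=True).as_matrix().T@(np.array(P)-m['position'])
    return np.array([m['cy']-m['fy']*q[1]/-q[2], m['cx']+m['fx']*q[0]/-q[2]])
def tri(a1,a2):
    A=[];b=[]
    for cam,at in (("scene",a1),("top",a2)):
        p,d=ray(cam,at);d/=np.linalg.norm(d);M=np.eye(3)-np.outer(d,d);A.append(M);b.append(M@p)
    return np.linalg.solve(sum(A),sum(b))
E
python3 - <<'E'
from h import *
np.set_printoptions(precision=1,suppress=True)
Z=dict(hob=0,heat=15,cool=15,wait=15,done_pot=15,next_pot=15,dial_grip=52,rack=0,cast_a=0,cast_b=0)
for c in('red','orange','blue','green'): Z['spat_'+c]=10; Z['spat_'+c+'_tip']=10
for n,z in Z.items():
    o=[]
    for cam in("top","scene"):
        r=place_of(cam,n)
        if r: o.append((on(cam,r[0]['at'],z)[:2],round(r[0]['confidence'],2),np.array(r[0]['at'])))
        if len(r)>1 and r[1]['confidence']>.4: o.append(('2nd',r[1]))
    print(n,o)
print(sense()['time'])
E
```

```text
hob [(array([575.6, 279.7]), 0.95, array([191.1, 230.9])), (array([574.7, 278.9]), 0.72, array([259.3, 433.3]))]
heat [(array([571.4, 267.8]), 0.66, array([191.4, 233.8])), ('2nd', {'at': [246.9, 404.3], 'confidence': 0.65}), (array([578.1, 275.3]), 0.57, array([255.8, 432.8]))]
cool [(array([532.6, 392.9]), 0.76, array([204.9, 190.1])), (array([535.4, 383.6]), 0.94, array([248.4, 479.2]))]
wait [(array([ 433.9, -115.8]), 0.75, array([237.3, 366.6])), ('2nd', {'at': [147.9, 359.8], 'confidence': 0.68}), (array([617. , 172.8]), 0.95, array([262.6, 387.5]))]
done_pot [(array([577.2, 280.2]), 0.59, array([189.5, 229.6])), (array([579.6, 288.5]), 0.69, array([257. , 438.6]))]
next_pot [(array([625.1, 173.1]), 0.93, array([173.3, 266.6])), (array([624.3, 164.6]), 0.95, array([264.5, 383.7]))]
dial_grip [(array([ 589. , -338.9]), 0.63, array([180.8, 444.8])), ('2nd', {'at': [156.1, 302.5], 'confidence': 0.52}), (array([667.9,  72.9]), 0.86, array([262.6, 342. ]))]
rack [(array([ 603., -345.]), 0.72, array([180.3, 441.3])), (array([ 593.3, -348. ]), 0.67, array([232.6, 175. ]))]
cast_a [(ar
[... 840 characters left out ...]
 array([185.3, 247.4]))]
spat_orange_tip [(array([ 484. , -293.4]), 0.56, array([219.6, 427.2])), (array([587.2, 267.1]), 0.33, array([259.7, 428.9]))]
spat_blue [(array([ 432.5, -103.9]), 0.89, array([238. , 362.3])), (array([ 422.5, -115.9]), 0.69, array([195.7, 282.1]))]
spat_blue_tip [(array([ 534.2, -152. ]), 0.73, array([203. , 377.8])), (array([438.1, 134.3]), 0.69, array([210.5, 376.2])), ('2nd', {'at': [223.0, 260.6], 'confidence': 0.63})]
spat_green [(array([429.8, 127.5]), 0.84, array([239.7, 281.6])), (array([421.9, 135.4]), 0.84, array([206.4, 377.1]))]
spat_green_tip [(array([475.4,  30.7]), 0.81, array([223.6, 315.3])), (array([461.6,  39.5]), 0.57, array([212.3, 338.4]))]
1.9
```

```bash
cat >> h.py <<'E'
def hsv(cam): return cv2.cvtColor(snapshot(cam),cv2.COLOR_RGB2HSV)
HU=dict(red=((175,5),),orange=((8,16),),blue=((105,125),),green=((50,75),))
def blobs(H,lo,hi,smin=150,vmin=60,amin=60):
    h=H[:,:,0]; m=((h>=lo)&(h<=hi)) if lo<=hi else ((h>=lo)|(h<=hi))
    m&=(H[:,:,1]>=smin)&(H[:,:,2]>=vmin)
    n,l,st,ce=cv2.connectedComponentsWithStats(m.astype(np.uint8))
    return [(st[i,4],ce[i][::-1],np.argwhere(l==i)) for i in range(1,n) if st[i,4]>=amin]
def axis(cam,pix,z):
    P=np.array([on(cam,p,z)[:2] for p in pix]); 
    (c,s,a)=cv2.minAreaRect(P.astype(np.float32)); box=cv2.boxPoints((c,s,a))
    e=box[1]-box[0];f=box[2]-box[1]; 
    if np.linalg.norm(f)>np.linalg.norm(e): e=f
    return np.array(c),np.degrees(np.arctan2(e[1],e[0]))%180,s
E
python3 - <<'E'
from h import *
np.set_printoptions(precision=1,suppress=True)
for cam in("top","scene"):
    H=hsv(cam)
    for n,(lo,hi),sm,vm in (('red',(174,4),170,90),('orange',(7,14),215,150),('blue',(105,125),150,60),('green',(48,82),150,60),('yellow',(24,33),150,120),('teal',(84,98),100,60)):
        for a,c,p in blobs(H,lo,hi,sm,vm,50)[:8]:
            ctr,ang,s=axis(cam,p,15)
            print(cam,n,a,c,'z15',ctr,ang,np.array(s),'mean z15',on(cam,c,15)[:2],'z20',on(cam,c,20)[:2],'z70',on(cam,c,70)[:2])
E
```

```text
top red 100 [187.1 244.1] z15 [584.9 242.6] 10.420784 [98.1 35.8] mean z15 [583.9 238.3] z20 [582.8 237.3] z70 [571.5 227.3]
top red 51 [203.9 222.8] z15 [535.3 299.6] 65.90973 [59.6 13.1] mean z15 [534.6 298.3] z20 [533.7 297. ] z70 [524.5 284.5]
top red 219 [277.2 438.4] z15 [ 320.4 -314.4] 128.86792 [21.4 79.8] mean z15 [ 320.1 -314. ] z20 [ 320.1 -312.6] z70 [ 320.3 -298.4]
top blue 900 [ 99.2 530.6] z15 [ 868.  -639.5] 11.879866 [225.9 207.7] mean z15 [ 852.1 -630.8] z20 [ 849.8 -628.1] z70 [ 826.8 -600.1]
top blue 210 [204.4 192. ] z15 [534.9 389.7] 46.483997 [104.4 104.2] mean z15 [533.9 387.6] z20 [533. 386.] z70 [523.9 369.5]
top blue 180 [238.3 366.9] z15 [ 431.3 -116.7] 160.05649 [18.1 78.3] mean z15 [ 431.2 -116.4] z20 [ 430.7 -115.9] z70 [ 426.1 -110.4]Traceback (most recent call last):
  File "<stdin>", line 7, in <module>
  File "h.py", line 31, in axis
    P=np.array([on(cam,p,z)[:2] for p in pix]);
                ~~^^^^^^^^^
  File "h.py", line 14, in on
    p,d=ray(cam,at); return p+d*(z-p[2])/d[2]
        ~~~^^^^^^^^
  File "h.py", line 10, in ray
    m=camera_model(cam); r,c=at
ValueError: time passes only in moves, steps and waits
```

```bash
cat > cm.py <<'E'
import numpy as np
array=np.array
CM={'scene':{'fx': 492.60800856721664, 'fy': 492.60800856721664, 'cx': 317.7521000131239, 'cy': 206.7796439764962, 'position': array([1389.26795051,  128.92612972,  856.51627179]), 'attitude': array([48.31113656, -0.57033362, 99.26666099])},
'top':{'fx': 401.6110838455683, 'fy': 401.6110838455683, 'cx': 324.6705047499263, 'cy': 199.33421199781841, 'position': array([ 324.41506524,   10.02426482, 1161.98926691]), 'attitude': array([ 10.91275725,  -0.24489776, -90.55841191])}}
E
cat >> h.py <<'E'
from cm import CM
camera_model=lambda c:CM[c]
E
python3 - <<'E'
from h import *
np.set_printoptions(precision=1,suppress=True)
for cam in("top","scene"):
    H=hsv(cam)
    for n,(lo,hi),sm,vm,zz in (('orange',(7,14),215,150,20),('red',(174,4),170,90,20),('blue',(105,125),150,60,20),('green',(48,82),150,60,20),('greenlid',(48,82),150,60,72),('yellow',(24,33),150,120,72),('teal',(84,98),100,60,35)):
        for a,c,p in blobs(H,lo,hi,sm,vm,90)[:8]:
            ctr,ang,s=axis(cam,p,zz)
            if a<3000:print(cam,n,a,c,'ctr',ctr,round(float(ang),1),np.array(s),'mean',on(cam,c,zz)[:2])
E
```

```text
top red 98 [186.9 244. ] ctr [583.7 241.6] 10.4 [97.6 35.7] mean [583.5 237.4]
top red 221 [277.2 438.4] ctr [ 320.4 -313. ] 128.9 [21.3 79.5] mean [ 320.1 -312.6]
top blue 852 [ 99.9 531.4] ctr [ 872.1 -638.8] 11.9 [213.1 199.8] mean [ 847.7 -630.2]
top blue 212 [204.4 191.8] ctr [534. 388.] 46.5 [104.  103.8] mean [533.  386.3]
top blue 180 [238.3 366.9] ctr [ 430.8 -116.1] 160.1 [18.  77.9] mean [ 430.7 -115.9]
scene orange 121 [187.3 248.3] ctr [ 414.6 -208.1] 131.1 [25.9 74. ] mean [ 415.8 -209.2]
scene red 195 [163.7 221.8] ctr [ 326.4 -309.6] 130.8 [34.9 75.6] mean [ 326.8 -310.4]
scene red 317 [261.5 427.9] ctr [592.9 270.5] 65.0 [111.   80.9] mean [602.7 263.1]
scene blue 159 [196.  281.8] ctr [ 433.8 -112.5] 159.1 [22.5 75.6] mean [ 435.4 -113.5]
scene blue 514 [248.9 484.7] ctr [536.2 393. ] 172.2 [105.  115.4] mean [539.8 394.8]
scene blue 2875 [292.6  28.8] ctr [ 812.9 -585.2] 11.5 [263.7  88.3] mean [ 836.3 -573.5]
scene green 195 [208.6 377.8] ctr [441.1 138.6] 114.2 [26.2 73.6] mean [441.6 137.6]
scene green 882 [239.8 441.4] ctr [526.8 296.1] 106.5 [93.  95.3] mean [
[... 197 characters left out ...]
nlid 882 [239.8 441.4] ctr [580.4 285.8] 106.5 [87.2 89.4] mean [580.7 284.8]
scene greenlid 2149 [329.6 267.4] ctr [872.9 -44.5] 167.9 [101.6 107.7] mean [875.4 -42.3]
scene yellow 854 [246.1 386.6] ctr [619.4 165. ] 99.8 [85.2 87.2] mean [620.9 165.1]
scene teal 2042 [ 44.7 196.8] ctr [-403.1 -648.1] 19.6 [366.2 284. ] mean [-390.9 -637.6]
scene teal 2641 [ 51.1 280.2] ctr [-406. -316.] 90.3 [277.7 408.5] mean [-393.3 -301.2]
scene teal 241 [ 48.1 139.3] ctr [-321.6 -846.4] 30.9 [139.6  72. ] mean [-320.5 -846.2]
scene teal 162 [102.1 636.5] ctr [-238.7  951.3] 163.2 [ 24.  245.6] mean [-223.5  951.3]
scene teal 2513 [220.7 193.8] ctr [ 605.  -339.1] 62.9 [261.7 185.4] mean [ 579.1 -299.1]
```

```bash
cat > ov.py <<'E'
from h import *
def T(x,y,yaw):
    c,s=np.cos(np.radians(yaw)),np.sin(np.radians(yaw))
    return lambda p:np.c_[x+c*np.array(p)[:,0]-s*np.array(p)[:,1],y+s*np.array(p)[:,0]+c*np.array(p)[:,1],np.array(p)[:,2]]
def circ(r,x,y,z): t=np.linspace(0,2*np.pi,40); return np.c_[x+r*np.cos(t),y+r*np.sin(t),0*t+z]
def box(x0,x1,y0,y1,z): return [(x0,y0,z),(x1,y0,z),(x1,y1,z),(x0,y1,z),(x0,y0,z)]
def overlay(cam,items,crop,sc,name):
    r0,r1,c0,c1=crop; im=cv2.resize(snapshot(cam)[r0:r1,c0:c1],None,fx=sc,fy=sc,interpolation=cv2.INTER_CUBIC)
    for P in items:
        q=np.array([proj(cam,p) for p in P]); q=((q-[r0,c0]+.5)*sc)[:,::-1]
        cv2.polylines(im,[np.round(q*8).astype(np.int32)],False,(255,0,255),1,cv2.LINE_AA,3)
    cv2.imwrite('pics/'+name,im[:,:,::-1])
def hob(x,y,w):
    f=T(x,y,w); L=[f(box(-95,95,-270,190,15))]
    for k in(-120,0,120): L.append(f(circ(54,0,k,15)))
    L.append(f(circ(23,0,-228,59))); return L
def spat(x,y,w):
    f=T(x,y,w); return [f(box(-40,40,-10,10,20)),f(box(40,110,-17,17,12.5))]
def rack(x,y,w):
    f=T(x,y,w); L=[f(box(-80,0,-122,122,35)),f(box(0,80,-122,122,58))]
    return L
def pot(x,y,w):
    f=T(x,y,w); return [f(circ(42,0,0,70)),f(box(-120,-42,-9,9,64))]
E
cat > est.py <<'E'
HOB=(580.,279.,23.); RACK=(598.,-346.,-27.)
POTS=dict(done=(579,283,28.),next=(624,168,35.))
SP=dict(red=(320,-314,-51.),orange=(399,-217,-43.),blue=(431,-115,-20.),green=(431,131,-66.))
E
cat > show.py <<'E'
from ov import *; from est import *; import sys
L=hob(*HOB)+rack(*RACK)+[p for v in POTS.values() for p in pot(*v)]+[p for v in SP.values() for p in spat(*v)]
n=sys.argv[1]
overlay('top',L,(125,300,150,520),2.16,n+'t.png')
overlay('scene',L,(140,315,100,540),1.8,n+'s.png')
E
python3 show.py o1
```

```text
(no output)
```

View pics/o1t.png

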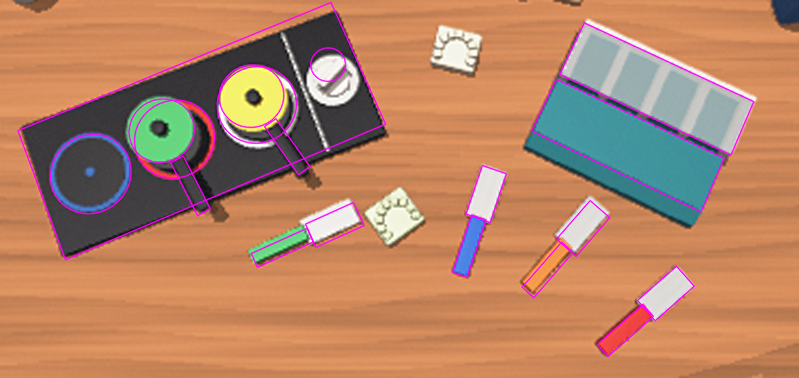

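View pics/o1s.png

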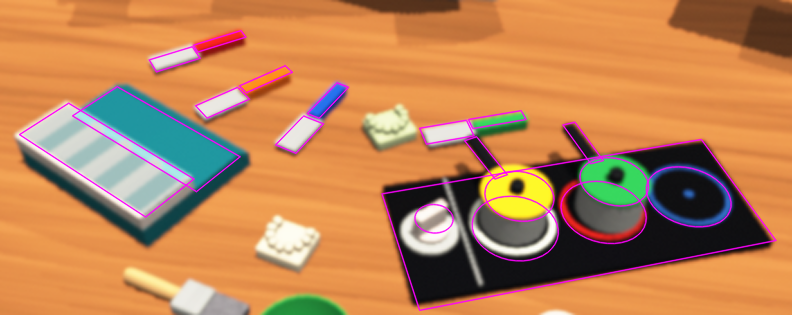

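Both overlays fit to within a few mm. The exceptions are the hob's right end, which should turn by about −1.5°, and orange, which is off by about 5 mm. The dial bar lies at about −55° yaw, so q≈1.33. Now a move planner.

```bash
cat > est.py <<'E'
HOB=(578.,277.,21.5); RACK=(598.,-346.,-27.)
POTS=dict(done=(578,282,28.),next=(623,168,35.))
SP=dict(red=(320,-314,-51.),orange=(401,-219,-43.),blue=(431,-115,-20.),green=(430,131,-66.))
DIAL=(660.,67.)
E
cat > plan.py <<'E'
# plan(waypoints): (x,y,z,yaw,gap_mm[,extra rows]); None keeps. prints 5-row calls
import json,os,numpy as np
F='cmd.json'
def get(): return json.load(open(F)) if os.path.exists(F) else [196.601,-566.88,231.292,-70.875,85.0]
def plan(wps,vmax=45,wmax=8,settle=0):
    cur=get(); rows=[]
    for w in wps:
        w=list(w); ex=w[5] if len(w)>5 else 0; v=w[6] if len(w)>6 else vmax
        t=[c if a is None else a for a,c in zip(w[:5],cur)]
        d=np.array(t[:4])-cur[:4]; n=int(max(np.ceil(np.linalg.norm(d[:3])/v),np.ceil(abs(d[3])/wmax)))
        for k in range(1,n+1): rows.append(list(np.array(cur[:4])+d*k/n)+[t[4]])
        rows+= [t]*ex; cur=t
    while len(rows)%5: rows.append(cur)
    b=get()
    for i in range(0,len(rows),5):
        y=np.radians(b[3]); X=np.array([np.cos(y),np.sin(y),0]);Y=np.array([np.sin(y),-np.cos(y),0])
        out=[]
        for r in rows[i:i+5]:
            d=np.array(r[:3])-b[:3]; s=np.round([d@X/10,d@Y/10,-d[2]/10],2)+0.
            a=round(-np.radians(r[3]-b[3]),3)+0.
            out.append("0 0 %g %g %g %g %g"%(a,*s,round(r[4]/10,2)))
        p=np.array(b[:3])+10*(s[0]*X+s[1]*Y)-np.array([0,0,10*s[2]])
        b=[*map(float,p),float(b[3]-np.degrees(a)),r[4]]; print("; ".join(out))
    json.dump(b,open(F,'w')); print('end',np.round(b,1))
E
python3 - <<'E'
from plan import *
plan([(660,67,130,35,50)])
E
```

```text
0 0 -0.103 -2.48 -3.59 0.56 5; 0 0 -0.205 -4.97 -7.17 1.13 5; 0 0 -0.308 -7.45 -10.76 1.69 5; 0 0 -0.411 -9.93 -14.34 2.25 5; 0 0 -0.513 -12.42 -17.93 2.81 5
0 0 -0.103 -0.4 -4.34 0.57 5; 0 0 -0.206 -0.81 -8.69 1.13 5; 0 0 -0.308 -1.21 -13.03 1.69 5; 0 0 -0.411 -1.61 -17.37 2.25 5; 0 0 -0.514 -2.02 -21.72 2.82 5
0 0 -0.102 1.78 -3.98 0.56 5; 0 0 -0.205 3.57 -7.96 1.12 5; 0 0 -0.308 5.35 -11.94 1.69 5; 0 0 -0.41 7.14 -15.92 2.25 5; 0 0 -0.513 8.92 -19.9 2.81 5
0 0 -0.103 3.51 -2.59 0.56 5; 0 0 -0.205 7.02 -5.19 1.13 5; 0 0 -0.308 10.52 -7.78 1.69 5; 0 0 -0.308 10.52 -7.78 1.69 5; 0 0 -0.308 10.52 -7.78 1.69 5
end [660.  67. 130.  35.  50.]
```

Emit:
apply_moves(targets="0 0 -0.103 -2.48 -3.59 0.56 5; 0 0 -0.205 -4.97 -7.17 1.13 5; 0 0 -0.308 -7.45 -10.76 1.69 5; 0 0 -0.411 -9.93 -14.34 2.25 5; 0 0 -0.513 -12.42 -17.93 2.81 5", force=30)

```text
time: 2.65
tool_pos: [326.0, -389.4, 203.1]
tcp_rot: [180.0, -0.0, -41.3]
ft_force: [0.8, -0.7, -0.4]
finger_gap: 50.4
```

Emit:
apply_moves(targets="0 0 -0.103 -0.4 -4.34 0.57 5; 0 0 -0.206 -0.81 -8.69 1.13 5; 0 0 -0.308 -1.21 -13.03 1.69 5; 0 0 -0.411 -1.61 -17.37 2.25 5; 0 0 -0.514 -2.02 -21.72 2.82 5")

```text
time: 3.15
tool_pos: [455.0, -213.2, 175.1]
tcp_rot: [180.0, -0.0, -11.8]
ft_force: [0.8, -0.3, -0.1]
finger_gap: 49.9
```

Emit:
apply_moves(targets="0 0 -0.102 1.78 -3.98 0.56 5; 0 0 -0.205 3.57 -7.96 1.12 5; 0 0 -0.308 5.35 -11.94 1.69 5; 0 0 -0.41 7.14 -15.92 2.25 5; 0 0 -0.513 8.92 -19.9 2.81 5")

```text
time: 3.65
tool_pos: [583.8, -37.0, 146.8]
tcp_rot: [180.0, -0.0, 17.6]
ft_force: [-0.2, -1.5, 0.8]
finger_gap: 49.7
```

Emit:
apply_moves(targets="0 0 -0.103 3.51 -2.59 0.56 5; 0 0 -0.205 7.02 -5.19 1.13 5; 0 0 -0.308 10.52 -7.78 1.69 5; 0 0 -0.308 10.52 -7.78 1.69 5; 0 0 -0.308 10.52 -7.78 1.69 5")

```text
time: 4.15
tool_pos: [659.8, 67.9, 129.0]
tcp_rot: [-180.0, 0.1, 35.1]
ft_force: [1.1, 0.2, 0.6]
finger_gap: 49.9
```

```bash
python3 - <<'E'
from h import *
s=sense();print(s['time'],s['tool_pos'],s['tcp_rot'],s['joint_pos'])
save('scene','d.png',(190,300,280,480),4)
E
```

```text
4.15 [659.77476338  67.89810922 129.01687657] [-1.79964562e+02  8.03657691e-02  3.50794926e+01] [ 1.45662782e+00  2.08475964e+01  8.04930366e+01 -1.52848519e-02
  7.87459110e+01 -3.36198456e+01]
```

View pics/d.png

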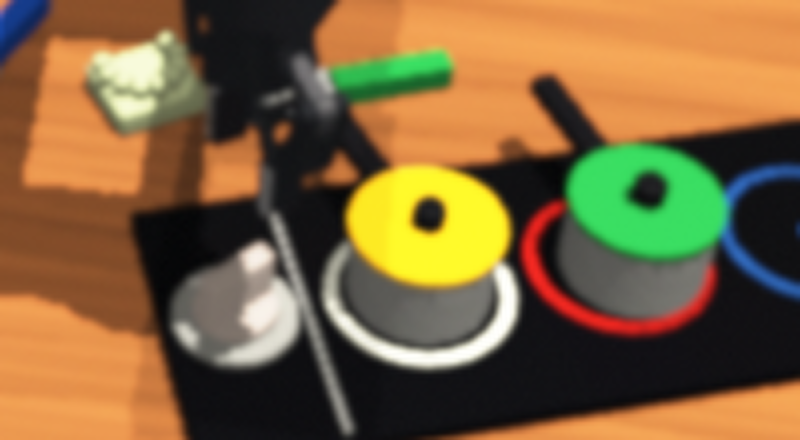

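```bash
python3 - <<'E'
from ov import *
for z in(20,27): print(z,on('scene',(269.5,338.7),z)[:2],on('top',(162,304.2),z)[:2])
x,y=on('top',(162,304.2),25)[:2]
def bar(w):
    f=T(x,y,w); return [f(box(-23,23,-7,7,59)),f(box(-23,23,-7,7,27))]
t=snapshot('top');s=snapshot('scene')
A=[]
import ov
for i,w in enumerate((-35,-50,-65)):
    overlay('scene',bar(w),(235,295,300,380),5,'x.png'); A.append(cv2.imread('pics/x.png'))
A.append(np.zeros_like(A[0])[:, :1])
cv2.imwrite('pics/bars.png',cv2.resize(np.hstack(A),(800,200)))
E
```

```text
20 [660.87251847  65.96469333] [657.16029205  62.25223887]
27 [666.96775917  66.49155702] [655.12067867  61.93209942]
```

View pics/bars.png

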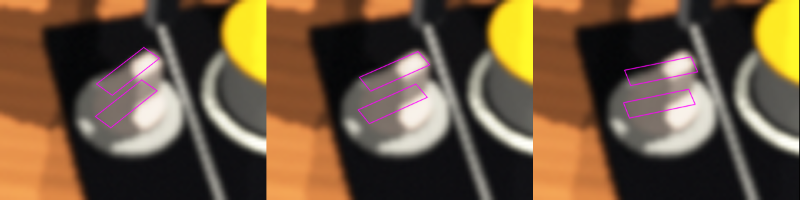

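```bash
python3 - <<'E'
from plan import *
plan([(660,65,34,42,50,2,40)]); plan([(None,None,None,None,8,5)])
E
```

```text
0 0 -0.041 -0.04 0.05 3.2 5; 0 0 -0.081 -0.07 0.11 6.4 5; 0 0 -0.122 -0.11 0.16 9.6 5; 0 0 -0.122 -0.11 0.16 9.6 5; 0 0 -0.122 -0.11 0.16 9.6 5
end [660.  65.  34.  42.  50.]
0 0 0 0 0 0 0.8; 0 0 0 0 0 0 0.8; 0 0 0 0 0 0 0.8; 0 0 0 0 0 0 0.8; 0 0 0 0 0 0 0.8
end [660.  65.  34.  42.   8.]
```

Emit:
apply_moves(targets="0 0 -0.041 -0.04 0.05 3.2 5; 0 0 -0.081 -0.07 0.11 6.4 5; 0 0 -0.122 -0.11 0.16 9.6 5; 0 0 -0.122 -0.11 0.16 9.6 5; 0 0 -0.122 -0.11 0.16 9.6 5", force=30)

```text
time: 4.95
tool_pos: [659.5, 64.5, 34.2]
tcp_rot: [-180.0, 0.0, 41.9]
ft_force: [0.7, -0.1, 0.0]
finger_gap: 50.2
```

Emit:
apply_moves(targets="0 0 0 0 0 0 0.8; 0 0 0 0 0 0 0.8; 0 0 0 0 0 0 0.8; 0 0 0 0 0 0 0.8; 0 0 0 0 0 0 0.8", force=30)

```text
time: 5.45
tool_pos: [659.3, 63.0, 36.6]
tcp_rot: [179.9, 0.2, 42.0]
ft_force: [-14.9, -8.6, 13.6]
finger_gap: 13.2
```

```bash
python3 - <<'E'
from plan import *
b=get(); y=np.radians(b[3])
x,yy=b[0]-2*np.cos(y),b[1]-2*np.sin(y)
plan([(x,yy,38,None,8,1),(None,None,None,109,8)],wmax=7.5)
E
```

```text
0 0 0 -0.2 0 -0.4 0.8; 0 0 0 -0.2 0 -0.4 0.8; 0 0 -0.13 -0.2 0 -0.4 0.8; 0 0 -0.26 -0.2 0 -0.4 0.8; 0 0 -0.39 -0.2 0 -0.4 0.8
0 0 -0.13 0 0 0 0.8; 0 0 -0.26 0 0 0 0.8; 0 0 -0.39 0 0 0 0.8; 0 0 -0.52 0 0 0 0.8; 0 0 -0.649 0 0 0 0.8
0 0 -0.13 0 0 0 0.8; 0 0 -0.13 0 0 0 0.8; 0 0 -0.13 0 0 0 0.8; 0 0 -0.13 0 0 0 0.8; 0 0 -0.13 0 0 0 0.8
end [658.5  63.7  38.  109.    8. ]
```

Emit:
apply_moves(targets="0 0 0 -0.2 0 -0.4 0.8; 0 0 0 -0.2 0 -0.4 0.8; 0 0 -0.13 -0.2 0 -0.4 0.8; 0 0 -0.26 -0.2 0 -0.4 0.8; 0 0 -0.39 -0.2 0 -0.4 0.8")

```text
time: 5.95
tool_pos: [658.7, 63.0, 37.3]
tcp_rot: [179.9, 0.0, 64.6]
ft_force: [7.2, -3.3, -14.0]
finger_gap: 13.5
```

Emit:
apply_moves(targets="0 0 -0.13 0 0 0 0.8; 0 0 -0.26 0 0 0 0.8; 0 0 -0.39 0 0 0 0.8; 0 0 -0.52 0 0 0 0.8; 0 0 -0.649 0 0 0 0.8")

```text
time: 6.45
tool_pos: [658.8, 63.1, 37.3]
tcp_rot: [180.0, 0.1, 101.8]
ft_force: [7.2, -1.8, -15.6]
finger_gap: 13.6
```

Emit:
apply_moves(targets="0 0 -0.13 0 0 0 0.8; 0 0 -0.13 0 0 0 0.8; 0 0 -0.13 0 0 0 0.8; 0 0 -0.13 0 0 0 0.8; 0 0 -0.13 0 0 0 0.8")

```text
time: 6.95
tool_pos: [658.8, 63.1, 37.3]
tcp_rot: [180.0, 0.1, 108.9]
ft_force: [6.4, -2.1, -16.2]
finger_gap: 13.1
```

```bash
python3 - <<'E'
from h import *
s=sense();print(s['ft_force'],s['wrist_torque'],s['tcp_rot'],s['tool_pos'])
E
```

```text
[  6.43396583  -2.08700984 -16.23196622] [-0.51605992 -1.21814477  0.02237827] [1.79967209e+02 5.98960129e-02 1.08947437e+02] [658.82574166  63.10187209  37.25595837]
```

Emit:
apply_moves(targets="0 0 -0.04 0 0 0 0.8; 0 0 -0.07 0 0 0 0.8; 0 0 -0.07 0 0 0 0.8; 0 0 -0.07 0 0 0 0.8; 0 0 -0.07 0 0 0 0.8")

```text
time: 7.45
tool_pos: [658.6, 63.2, 37.4]
tcp_rot: [180.0, 0.0, 112.9]
ft_force: [6.5, -2.5, -13.3]
finger_gap: 13.6
```

```bash
python3 - <<'E'
from h import *
from plan import *
b=get(); b[3]+=np.degrees(.07); json.dump(b,open(F,'w'))
s=sense();print(s['ft_force'],s['wrist_torque'],s['tcp_rot'],s['tool_pos'],b)
E
```

```text
[  6.51366933  -2.48546362 -13.32716177] [-0.30812529 -0.86952867 -0.6139921 ] [1.79994754e+02 2.71024071e-02 1.12881565e+02] [658.57004065  63.16929742  37.39348247] [658.499099621075, 63.706244974816705, 37.99200000000002, np.float64(112.98715645748116), 8]
```

```bash
python3 - <<'E'
from plan import *
plan([(None,None,None,None,35,2),(None,None,130,None,35)])
E
```

```text
0 0 0 0 0 0 3.5; 0 0 0 0 0 0 3.5; 0 0 0 0 0 -3.07 3.5; 0 0 0 0 0 -6.13 3.5; 0 0 0 0 0 -9.2 3.5
end [658.5  63.7 130.  113.   35. ]
```

Emit:
apply_moves(targets="0 0 0 0 0 0 3.5; 0 0 0 0 0 0 3.5; 0 0 0 0 0 -3.07 3.5; 0 0 0 0 0 -6.13 3.5; 0 0 0 0 0 -9.2 3.5")

```text
time: 7.95
tool_pos: [658.8, 63.9, 132.3]
tcp_rot: [179.9, 0.0, 113.0]
ft_force: [0.2, -0.2, 0.9]
finger_gap: 35.1
```

```bash
cat > pots.py <<'E'
from h import *
H=hsv('scene')
for n,lo,hi in (('done',48,82),('next',24,33)):
    for a,c,p in blobs(H,lo,hi,150,60,400):
        if a<1300: print(n,a,'lid@70',on('scene',c,70.5)[:2].round(1), axis('scene',p,70)[0])
for n in('done_pot','next_pot'):
  for cam in('scene','top'):
    r=place_of(cam,n) if n and (cam=='scene' or snapshot('top') is not None) else []
    print(n,cam,[(on(cam,q['at'],15)[:2].round(),round(q['confidence'],2)) for q in r[:2]])
# handle: dark blob pixels around expected ring of handle at z 64
V=H[:,:,2]
from ov import T
import est
for n,(x,y,w) in est.POTS.items():
    best=[]
    for a in range(-10,70,1):
        f=T(x,y,a); P=f([(-d,o,64) for d in(60,75,90,105) for o in(-6,0,6)]); q=np.array([proj('scene',p) for p in P])
        v=cv2.remap(V.astype(np.float32),q[:,1].astype(np.float32),q[:,0].astype(np.float32),1).mean(); best.append((v,a))
    print(n,sorted(best)[:4])
E
python3 pots.py
```

```text
done 884 lid@70 [579.2 285.2] [577.80065918 285.37167358]
next 835 lid@70 [619.6 166.3] [617.3034668  166.02996826]
done_pot scene [(array([581., 290.]), 0.96), (array([631., 171.]), 0.51)]
done_pot top [(array([579., 286.]), 0.66)]
next_pot scene [(array([621., 161.]), 0.81), (array([ 394., -391.]), 0.43)]
next_pot top [(array([472., -14.]), 0.5), (array([627., 159.]), 0.46)]
done [(np.float32(41.241047), 30), (np.float32(42.329266), 31), (np.float32(46.560303), 29), (np.float32(49.118732), 32)]
next [(np.float32(44.678547), 35), (np.float32(46.11833), 36), (np.float32(49.210125), 34), (np.float32(52.337482), 37)]
```

```bash
python3 - <<'E'
from plan import *
plan([(499,238.5,130,120,40)]);plan([(None,None,40,None,40,2)])
plan([(None,None,None,None,12,5)])
E
```

```text
0 0 -0.02 3.72 -1.31 0 4; 0 0 -0.041 7.44 -2.62 0 4; 0 0 -0.061 11.16 -3.93 0 4; 0 0 -0.082 14.88 -5.24 0 4; 0 0 -0.102 18.6 -6.55 0 4
0 0 -0.02 3.83 -0.92 0 4; 0 0 -0.02 3.83 -0.92 0 4; 0 0 -0.02 3.83 -0.92 0 4; 0 0 -0.02 3.83 -0.92 0 4; 0 0 -0.02 3.83 -0.92 0 4
end [499.  238.5 130.  120.   40. ]
0 0 0 0 0 4.5 4; 0 0 0 0 0 9 4; 0 0 0 0 0 9 4; 0 0 0 0 0 9 4; 0 0 0 0 0 9 4
end [499.  238.5  40.  120.   40. ]
0 0 0 0 0 0 1.2; 0 0 0 0 0 0 1.2; 0 0 0 0 0 0 1.2; 0 0 0 0 0 0 1.2; 0 0 0 0 0 0 1.2
end [499.  238.5  40.  120.   12. ]
```

Emit:
apply_moves(targets="0 0 -0.02 3.72 -1.31 0 4; 0 0 -0.041 7.44 -2.62 0 4; 0 0 -0.061 11.16 -3.93 0 4; 0 0 -0.082 14.88 -5.24 0 4; 0 0 -0.102 18.6 -6.55 0 4")

```text
time: 8.8
tool_pos: [523.5, 210.1, 128.6]
tcp_rot: [-179.9, -0.0, 118.9]
ft_force: [0.5, 1.8, 0.1]
finger_gap: 40.1
```

Emit:
apply_moves(targets="0 0 -0.02 3.83 -0.92 0 4; 0 0 -0.02 3.83 -0.92 0 4; 0 0 -0.02 3.83 -0.92 0 4; 0 0 -0.02 3.83 -0.92 0 4; 0 0 -0.02 3.83 -0.92 0 4")

```text
time: 9.3
tool_pos: [499.6, 237.5, 129.6]
tcp_rot: [-180.0, 0.0, 119.9]
ft_force: [-0.2, -0.2, -0.5]
finger_gap: 40.1
```

Emit:
apply_moves(targets="0 0 0 0 0 4.5 4; 0 0 0 0 0 9 4; 0 0 0 0 0 9 4; 0 0 0 0 0 9 4; 0 0 0 0 0 9 4")

```text
time: 9.8
tool_pos: [501.2, 238.8, 42.7]
tcp_rot: [179.8, 0.0, 119.9]
ft_force: [0.4, 0.5, 0.8]
finger_gap: 39.9
```

Emit:
apply_moves(targets="0 0 0 0 0 0 1.2; 0 0 0 0 0 0 1.2; 0 0 0 0 0 0 1.2; 0 0 0 0 0 0 1.2; 0 0 0 0 0 0 1.2", force=40)

```text
time: 10.3
tool_pos: [501.0, 238.9, 42.6]
tcp_rot: [179.8, 0.1, 120.0]
ft_force: [-0.7, -2.4, 7.0]
finger_gap: 17.1
```

```bash
python3 pots.py | head -4; python3 - <<'E'
from plan import *
b=get(); plan([(b[0]-44.5,b[1]+104.5,None,None,12,2,14)])
E
```

```text
done 873 lid@70 [579.1 285.2] [578.199646   286.57687378]
next 859 lid@70 [619.4 165.2] [617.4677124  165.07025146]
done_pot scene [(array([586., 278.]), 0.9)]
done_pot top []
0 0 0 1.25 0.15 0 1.2; 0 0 0 2.51 0.3 0 1.2; 0 0 0 3.76 0.46 0 1.2; 0 0 0 5.01 0.61 0 1.2; 0 0 0 6.26 0.76 0 1.2
0 0 0 1.26 0.15 0 1.2; 0 0 0 2.51 0.3 0 1.2; 0 0 0 3.76 0.45 0 1.2; 0 0 0 5.02 0.61 0 1.2; 0 0 0 5.02 0.61 0 1.2
0 0 0 0 0 0 1.2; 0 0 0 0 0 0 1.2; 0 0 0 0 0 0 1.2; 0 0 0 0 0 0 1.2; 0 0 0 0 0 0 1.2
end [454.5 343.   40.  120.   12. ]
```

Emit:
apply_moves(targets="0 0 0 1.25 0.15 0 1.2; 0 0 0 2.51 0.3 0 1.2; 0 0 0 3.76 0.46 0 1.2; 0 0 0 5.01 0.61 0 1.2; 0 0 0 6.26 0.76 0 1.2")

```text
time: 11.15
tool_pos: [476.7, 296.6, 42.6]
tcp_rot: [179.7, 0.1, 119.9]
ft_force: [3.5, -6.1, 5.0]
finger_gap: 17.1
```

Emit:
apply_moves(targets="0 0 0 1.26 0.15 0 1.2; 0 0 0 2.51 0.3 0 1.2; 0 0 0 3.76 0.45 0 1.2; 0 0 0 5.02 0.61 0 1.2; 0 0 0 5.02 0.61 0 1.2")

```text
time: 11.65
tool_pos: [455.9, 345.1, 42.6]
tcp_rot: [179.7, -0.0, 120.0]
ft_force: [-0.1, 2.2, 5.1]
finger_gap: 17.1
```

Emit:
apply_moves(targets="0 0 0 0 0 0 1.2; 0 0 0 0 0 0 1.2; 0 0 0 0 0 0 1.2; 0 0 0 0 0 0 1.2; 0 0 0 0 0 0 1.2")

```text
time: 12.15
tool_pos: [456.0, 345.0, 42.6]
tcp_rot: [179.7, -0.1, 120.0]
ft_force: [-0.2, 3.3, 4.7]
finger_gap: 17.2
```

```bash
python3 pots.py | head -4; python3 -c "
from h import *
save('scene','p1.png',(170,300,280,540),3)"
```

```text
done 749 lid@70 [536.7 389.5] [535.22283936 389.5625    ]
next 858 lid@70 [619.5 165.2] [617.46887207 165.07044983]
done_pot scene [(array([546., 397.]), 0.76), (array([626., 172.]), 0.49)]
done_pot top [(array([539., 388.]), 0.86), (array([ 319., -310.]), 0.6)]
```

View pics/p1.png

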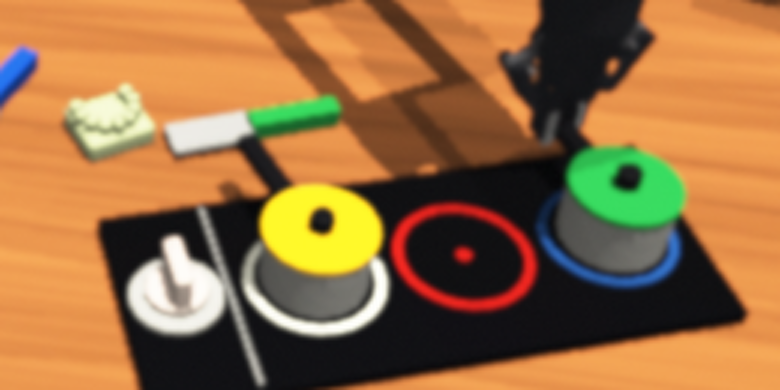

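```bash
python3 - <<'E'
from h import *
print(on('scene',(254.4,434),15))
from plan import *
plan([(None,None,None,None,40,2),(None,None,130,None,40,1)])
plan([(547.4,115,130,125,40)])
plan([(None,None,38,None,40,2)]);plan([(None,None,None,None,12,5)])
E
```

```text
[573.10634236 278.06061914  15.        ]
0 0 0 0 0 0 4; 0 0 0 0 0 0 4; 0 0 0 0 0 -3 4; 0 0 0 0 0 -6 4; 0 0 0 0 0 -9 4
0 0 0 0 0 0 4; 0 0 0 0 0 0 4; 0 0 0 0 0 0 4; 0 0 0 0 0 0 4; 0 0 0 0 0 0 4
end [454.5 343.  130.  120.   40. ]
0 0 -0.015 -4.07 -0.56 0 4; 0 0 -0.029 -8.13 -1.12 0 4; 0 0 -0.044 -12.2 -1.67 0 4; 0 0 -0.058 -16.26 -2.23 0 4; 0 0 -0.073 -20.33 -2.79 0 4
0 0 -0.015 -4.01 -0.85 0 4; 0 0 -0.015 -4.01 -0.85 0 4; 0 0 -0.015 -4.01 -0.85 0 4; 0 0 -0.015 -4.01 -0.85 0 4; 0 0 -0.015 -4.01 -0.85 0 4
end [547.4 115.  130.  125.   40. ]
0 0 0 0 0 3.07 4; 0 0 0 0 0 6.13 4; 0 0 0 0 0 9.2 4; 0 0 0 0 0 9.2 4; 0 0 0 0 0 9.2 4
end [547.4 115.   38.  125.   40. ]
0 0 0 0 0 0 1.2; 0 0 0 0 0 0 1.2; 0 0 0 0 0 0 1.2; 0 0 0 0 0 0 1.2; 0 0 0 0 0 0 1.2
end [547.4 115.   38.  125.   12. ]
```

Emit:
apply_moves(targets="0 0 0 0 0 0 4; 0 0 0 0 0 0 4; 0 0 0 0 0 -3 4; 0 0 0 0 0 -6 4; 0 0 0 0 0 -9 4")

```text
time: 13.05
tool_pos: [454.1, 342.6, 130.6]
tcp_rot: [-179.9, 0.0, 120.0]
ft_force: [0.3, 0.3, -0.2]
finger_gap: 40.1
```

Emit:
apply_moves(targets="0 0 -0.015 -4.07 -0.56 0 4; 0 0 -0.029 -8.13 -1.12 0 4; 0 0 -0.044 -12.2 -1.67 0 4; 0 0 -0.058 -16.26 -2.23 0 4; 0 0 -0.073 -20.33 -2.79 0 4")

```text
time: 13.55
tool_pos: [532.1, 151.3, 130.0]
tcp_rot: [-180.0, 0.0, 124.2]
ft_force: [0.0, -0.3, 1.4]
finger_gap: 40.2
```

Emit:
apply_moves(targets="0 0 -0.015 -4.01 -0.85 0 4; 0 0 -0.015 -4.01 -0.85 0 4; 0 0 -0.015 -4.01 -0.85 0 4; 0 0 -0.015 -4.01 -0.85 0 4; 0 0 -0.015 -4.01 -0.85 0 4")

```text
time: 14.05
tool_pos: [546.9, 116.2, 129.9]
tcp_rot: [-180.0, -0.0, 125.1]
ft_force: [-0.4, -0.1, 0.3]
finger_gap: 40.0
```

```bash
python3 pots.py | head -4; python3 -c "
from h import *
print(sense()['tool_pos'])"
```

```text
done 754 lid@70 [536.5 389.2] [535.24627686 389.24273682]
next 817 lid@70 [621.  165.5] [618.6907959  165.30020142]
done_pot scene [(array([539., 396.]), 0.97)]
done_pot top [(array([538., 385.]), 0.75)]
[547.32902245 115.40393771 130.00129271]
```

Emit:
apply_moves(targets="0 0 0 0 0 3.07 4; 0 0 0 0 0 6.13 4; 0 0 0 0 0 9.2 4; 0 0 0 0 0 9.2 4; 0 0 0 0 0 9.2 4")

```text
time: 14.9
tool_pos: [547.0, 115.0, 38.0]
tcp_rot: [-179.9, -0.0, 125.0]
ft_force: [0.1, 0.8, 0.6]
finger_gap: 39.8
```

Emit:
apply_moves(targets="0 0 0 0 0 0 1.2; 0 0 0 0 0 0 1.2; 0 0 0 0 0 0 1.2; 0 0 0 0 0 0 1.2; 0 0 0 0 0 0 1.2", force=40)

```text
time: 15.4
tool_pos: [549.3, 115.1, 40.3]
tcp_rot: [179.8, 0.1, 125.0]
ft_force: [-0.7, -1.2, 6.5]
finger_gap: 17.0
```

```bash
python3 - <<'E'
from plan import *
b=get(); plan([(b[0]-45.5,b[1]+112,None,None,12,1,14)])
E
```

```text
0 0 0 1.31 0.3 0 1.2; 0 0 0 2.62 0.6 0 1.2; 0 0 0 3.93 0.9 0 1.2; 0 0 0 5.24 1.2 0 1.2; 0 0 0 6.55 1.5 0 1.2
0 0 0 1.31 0.3 0 1.2; 0 0 0 2.61 0.6 0 1.2; 0 0 0 3.92 0.9 0 1.2; 0 0 0 5.23 1.2 0 1.2; 0 0 0 5.23 1.2 0 1.2
end [501.9 227.   38.  125.   12. ]
```

Emit:
apply_moves(targets="0 0 0 1.31 0.3 0 1.2; 0 0 0 2.62 0.6 0 1.2; 0 0 0 3.93 0.9 0 1.2; 0 0 0 5.24 1.2 0 1.2; 0 0 0 6.55 1.5 0 1.2")

```text
time: 15.9
tool_pos: [524.4, 177.1, 40.4]
tcp_rot: [179.8, 0.2, 125.0]
ft_force: [2.8, -4.5, 5.7]
finger_gap: 17.0
```

Emit:
apply_moves(targets="0 0 0 1.31 0.3 0 1.2; 0 0 0 2.61 0.6 0 1.2; 0 0 0 3.92 0.9 0 1.2; 0 0 0 5.23 1.2 0 1.2; 0 0 0 5.23 1.2 0 1.2")

```text
time: 16.4
tool_pos: [503.3, 228.8, 40.2]
tcp_rot: [179.8, 0.0, 125.1]
ft_force: [-1.2, 3.0, 7.1]
finger_gap: 17.4
```

```bash
python3 pots.py | head -4; python3 - <<'E'
from plan import *
plan([(None,None,None,None,40,3),(None,None,130,None,40,0,47)])
plan([(658.6,63.2,130,112,40)])
plan([(None,None,38.5,None,40,1)]);plan([(None,None,None,None,8,5)])
E
```

```text
done 752 lid@70 [536.5 389.2] [535.24627686 389.24273682]
next 767 lid@70 [574.5 279.8] [572.50854492 280.07611084]
done_pot scene [(array([539., 395.]), 0.71)]
done_pot top [(array([ 319., -318.]), 0.33)]
0 0 0 0 0 0 4; 0 0 0 0 0 0 4; 0 0 0 0 0 0 4; 0 0 0 0 0 -4.6 4; 0 0 0 0 0 -9.2 4
end [501.9 227.  130.  125.   40. ]
0 0 0.038 -3.73 0.57 0 4; 0 0 0.076 -7.47 1.14 0 4; 0 0 0.114 -11.2 1.71 0 4; 0 0 0.151 -14.94 2.29 0 4; 0 0 0.189 -18.67 2.86 0 4
0 0 0.038 -3.56 1.26 0 4; 0 0 0.038 -3.56 1.26 0 4; 0 0 0.038 -3.56 1.26 0 4; 0 0 0.038 -3.56 1.26 0 4; 0 0 0.038 -3.56 1.26 0 4
end [658.6  63.2 130.  112.   40. ]
0 0 0 0 0 3.05 4; 0 0 0 0 0 6.1 4; 0 0 0 0 0 9.15 4; 0 0 0 0 0 9.15 4; 0 0 0 0 0 9.15 4
end [658.6  63.2  38.5 112.   40. ]
0 0 0 0 0 0 0.8; 0 0 0 0 0 0 0.8; 0 0 0 0 0 0 0.8; 0 0 0 0 0 0 0.8; 0 0 0 0 0 0 0.8
end [658.6  63.2  38.5 112.    8. ]
```

Emit:
apply_moves(targets="0 0 0 0 0 0 4; 0 0 0 0 0 0 4; 0 0 0 0 0 0 4; 0 0 0 0 0 -4.6 4; 0 0 0 0 0 -9.2 4")

```text
time: 17.25
tool_pos: [500.0, 226.1, 128.8]
tcp_rot: [-179.7, -0.1, 125.0]
ft_force: [1.1, 0.2, 0.7]
finger_gap: 39.8
```

Emit:
apply_moves(targets="0 0 0.038 -3.73 0.57 0 4; 0 0 0.076 -7.47 1.14 0 4; 0 0 0.114 -11.2 1.71 0 4; 0 0 0.151 -14.94 2.29 0 4; 0 0 0.189 -18.67 2.86 0 4")

```text
time: 17.75
tool_pos: [633.2, 89.1, 129.7]
tcp_rot: [-180.0, -0.0, 114.1]
ft_force: [0.6, 0.4, 0.7]
finger_gap: 39.8
```

```bash
python3 pots.py | head -4; python3 -c "
from h import *
save('scene','p2.png',(170,300,280,540),3)"
```

```text
done 754 lid@70 [536.5 389.3] [535.24627686 389.24273682]
next 811 lid@70 [573.2 279.6] [570.89971924 279.47488403]
done_pot scene [(array([538., 393.]), 0.63), (array([ 322., -327.]), 0.55)]
done_pot top [(array([540., 389.]), 0.96)]
```

View pics/p2.png

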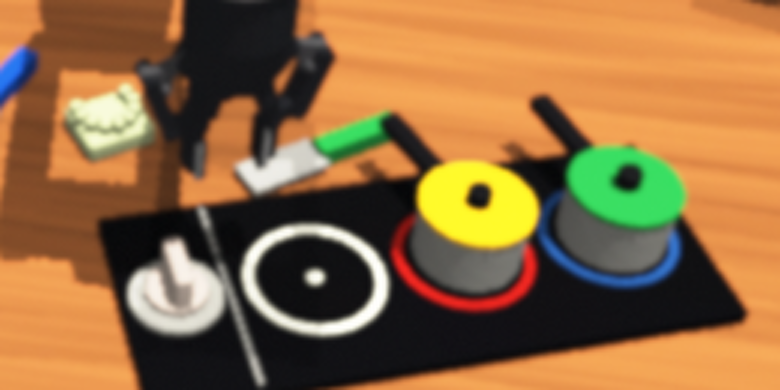

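Both pots are centred on their rings. The green spatula has been knocked aside and now lies near the hob's front edge. Now the dial.

Emit:
apply_moves(targets="0 0 0.038 -3.56 1.26 0 4; 0 0 0.038 -3.56 1.26 0 4; 0 0 0.038 -3.56 1.26 0 4; 0 0 0.038 -3.56 1.26 0 4; 0 0 0.038 -3.56 1.26 0 4")

```text
time: 18.65
tool_pos: [658.1, 64.2, 130.1]
tcp_rot: [-180.0, -0.0, 112.1]
ft_force: [-0.1, 0.2, -0.3]
finger_gap: 40.0
```

Emit:
apply_moves(targets="0 0 0 0 0 3.05 4; 0 0 0 0 0 6.1 4; 0 0 0 0 0 9.15 4; 0 0 0 0 0 9.15 4; 0 0 0 0 0 9.15 4")

```text
time: 19.15
tool_pos: [657.9, 63.7, 38.5]
tcp_rot: [-179.9, -0.0, 112.1]
ft_force: [-0.1, 0.3, 1.3]
finger_gap: 39.9
```

Emit:
apply_moves(targets="0 0 0 0 0 0 0.8; 0 0 0 0 0 0 0.8; 0 0 0 0 0 0 0.8; 0 0 0 0 0 0 0.8; 0 0 0 0 0 0 0.8", force=30)

```text
time: 19.65
tool_pos: [660.3, 63.6, 41.4]
tcp_rot: [179.8, 0.0, 112.0]
ft_force: [-1.2, 1.7, 6.7]
finger_gap: 13.6
```

```bash
python3 - <<'E'
from plan import *
plan([(None,None,None,28,8)],wmax=7.6)
E
```

```text
0 0 0.122 0 0 0 0.8; 0 0 0.244 0 0 0 0.8; 0 0 0.367 0 0 0 0.8; 0 0 0.489 0 0 0 0.8; 0 0 0.611 0 0 0 0.8
0 0 0.122 0 0 0 0.8; 0 0 0.244 0 0 0 0.8; 0 0 0.367 0 0 0 0.8; 0 0 0.489 0 0 0 0.8; 0 0 0.611 0 0 0 0.8
0 0 0.122 0 0 0 0.8; 0 0 0.244 0 0 0 0.8; 0 0 0.244 0 0 0 0.8; 0 0 0.244 0 0 0 0.8; 0 0 0.244 0 0 0 0.8
end [658.6  63.2  38.5  28.    8. ]
```

Emit:
apply_moves(targets="0 0 0.122 0 0 0 0.8; 0 0 0.244 0 0 0 0.8; 0 0 0.367 0 0 0 0.8; 0 0 0.489 0 0 0 0.8; 0 0 0.611 0 0 0 0.8")

```text
time: 20.15
tool_pos: [660.4, 62.7, 41.4]
tcp_rot: [179.8, -0.0, 76.7]
ft_force: [-2.0, -2.3, 7.6]
finger_gap: 13.0
```

Emit:
apply_moves(targets="0 0 0.122 0 0 0 0.8; 0 0 0.244 0 0 0 0.8; 0 0 0.367 0 0 0 0.8; 0 0 0.489 0 0 0 0.8; 0 0 0.611 0 0 0 0.8")

```text
time: 20.65
tool_pos: [659.9, 61.9, 41.4]
tcp_rot: [179.8, -0.1, 41.7]
ft_force: [-4.3, -5.1, 9.8]
finger_gap: 13.1
```

Emit:
apply_moves(targets="0 0 0.122 0 0 0 0.8; 0 0 0.244 0 0 0 0.8; 0 0 0.244 0 0 0 0.8; 0 0 0.244 0 0 0 0.8; 0 0 0.244 0 0 0 0.8")

```text
time: 21.15
tool_pos: [659.6, 61.7, 41.4]
tcp_rot: [179.8, -0.1, 28.0]
ft_force: [-5.5, -6.0, 10.0]
finger_gap: 13.0
```

Emit:
apply_moves(targets="0 0 0.04 0 0 0 0.8; 0 0 0.07 0 0 0 0.8; 0 0 0.07 0 0 0 0.8; 0 0 0.07 0 0 0 0.8; 0 0 0.07 0 0 0 0.8")

```text
time: 21.65
tool_pos: [659.5, 61.8, 41.4]
tcp_rot: [179.8, -0.1, 24.0]
ft_force: [-6.4, -5.5, 9.9]
finger_gap: 13.3
```

```bash
python3 - <<'E'
from h import *
from plan import *
b=get(); b[3]-=np.degrees(.07); json.dump(b,open(F,'w'))
s=sense();print(s['ft_force'],s['wrist_torque'],s['tcp_rot'],s['tool_pos'],b)
E
```

```text
[-6.38411924 -5.47084048  9.88715772] [-0.99415563  1.13895539  0.54141428] [ 1.79839981e+02 -5.52245540e-02  2.40300134e+01] [659.54193174  61.75945989  41.40104886] [658.5887219856238, 63.19914314934931, 38.49200000000002, np.float64(24.006810873664318), 8]
```

Emit:
apply_moves(targets="0 0 0 0 0 0 3.5; 0 0 0 0 0 0 3.5; 0 0 0 0 0 0 3.5; 0 0 0 0 0 -4.6 3.5; 0 0 0 0 0 -9.15 3.5")

```text
time: 22.15
tool_pos: [656.7, 63.3, 128.5]
tcp_rot: [-179.9, 0.3, 24.0]
ft_force: [1.4, -0.3, 0.4]
finger_gap: 35.3
```

```bash
cat > sp.py <<'E'
from h import *
np.set_printoptions(precision=1,suppress=True)
def sp():
    for cam in('scene','top'):
        H=hsv(cam)
        for n,(lo,hi),sm,vm in (('red',(174,4),170,90),('orange',(8,16),190,150),('blue',(105,125),150,60),('green',(48,82),120,60)):
            for a,c,p in blobs(H,lo,hi,sm,vm,90):
                if a<330:
                    ctr,ang,s=axis(cam,p,15)
                    if 250<ctr[0]<760 and max(s)<95: print(cam,n,a,ctr,round(float(ang),1),np.array(s))
    for n in('red','orange','blue','green'):
        for cam in('scene','top'):
            o=[]
            for k in('','_tip'):
                r=place_of(cam,'spat_'+n+k); o+=[(on(cam,q['at'],10)[:2],round(q['confidence'],2)) for q in r[:1]]
            print(n,cam,o)
if __name__=='__main__': sp()
E
python3 sp.py; python3 - <<'E'
from plan import *
b=get(); b[2]=130;b[4]=35; json.dump(b,open(F,'w'))
E
```

```text
scene red 193 [ 320.1 -312.2] 130.8 [35.1 76. ]
scene orange 272 [ 402.2 -212.8] 140.0 [40.4 81.3]
scene blue 165 [ 427.7 -113.8] 160.9 [24.1 78.1]
scene green 198 [450.9 193.1] 128.7 [29.  75.9]
top red 221 [ 320.4 -314.4] 128.9 [21.4 79.8]
top blue 176 [ 431.7 -116.2] 158.9 [18.4 78.1]
red scene [(array([ 305.6, -321. ]), 0.59), (array([ 387.2, -391.2]), 0.9)]
red top [(array([ 318. , -321.3]), 0.8), (array([ 383.1, -388.9]), 0.56)]
orange scene [(array([ 386.2, -223.4]), 0.57), (array([ 479.8, -301.1]), 0.83)]
orange top [(array([ 400.6, -222.2]), 0.79), (array([ 486.1, -291.8]), 0.9)]
blue scene [(array([ 430.7, -115.7]), 0.81), (array([ 545.1, -148.4]), 0.56)]
blue top [(array([ 431.5, -116.2]), 0.81), (array([ 546.4, -149.8]), 0.59)]
green scene [(array([438.2, 194. ]), 0.94), (array([511.6, 110.6]), 0.71)]
green top [(array([ 310.9, -314.7]), 0.38)]
```

```bash
python3 - <<'E'
from ov import *
L=spat(447,193,-51)+pot(574,279,35)+spat(320,-314,-51)+spat(401,-219,-42)+spat(431,-115,-20)
L.append(T(447,193,-51)(box(-39,-17,-29,29,5)))
overlay('scene',L,(140,290,160,480),2.5,'o2.png')
E
```

```text
(no output)
```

View pics/o2.png

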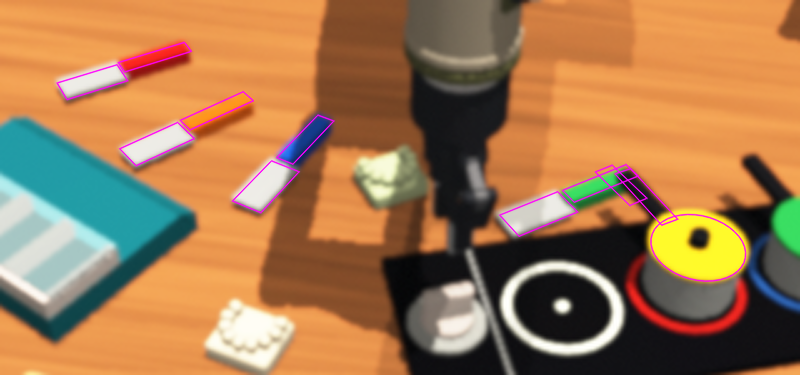

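```bash
cat > rk.py <<'E'
import numpy as np
from est import RACK
def rk(x,y):
    a=np.radians(RACK[2]); return RACK[0]+np.cos(a)*x-np.sin(a)*y, RACK[1]+np.sin(a)*x+np.cos(a)*y
def along(x,y,yaw,d): a=np.radians(yaw); return x+d*np.cos(a), y+d*np.sin(a)
E
python3 - <<'E'
from plan import *; from rk import *
g=along(447,193,-51,-28); print(g)
plan([(*g,110,39,36)]);plan([(*g,2,39,36,2)]);plan([(None,None,None,None,12,5)])
E
```

```text
(np.float64(429.3790290506046), np.float64(214.76008692079517))
0 0 -0.037 -2.11 -3.31 0.29 3.6; 0 0 -0.075 -4.22 -6.62 0.57 3.6; 0 0 -0.112 -6.33 -9.93 0.86 3.6; 0 0 -0.15 -8.44 -13.24 1.14 3.6; 0 0 -0.187 -10.55 -16.55 1.43 3.6
0 0 -0.037 -1.46 -3.65 0.28 3.6; 0 0 -0.075 -2.92 -7.29 0.57 3.6; 0 0 -0.075 -2.92 -7.29 0.57 3.6; 0 0 -0.075 -2.92 -7.29 0.57 3.6; 0 0 -0.075 -2.92 -7.29 0.57 3.6
end [429.4 214.7 110.   39.   36. ]
0 0 0 0 0 3.6 3.6; 0 0 0 0 0 7.2 3.6; 0 0 0 0 0 10.8 3.6; 0 0 0 0 0 10.8 3.6; 0 0 0 0 0 10.8 3.6
end [429.4 214.7   2.   39.   36. ]
0 0 0 0 0 0 1.2; 0 0 0 0 0 0 1.2; 0 0 0 0 0 0 1.2; 0 0 0 0 0 0 1.2; 0 0 0 0 0 0 1.2
end [429.4 214.7   2.   39.   12. ]
```

Emit:
apply_moves(targets="0 0 -0.037 -2.11 -3.31 0.29 3.6; 0 0 -0.075 -4.22 -6.62 0.57 3.6; 0 0 -0.112 -6.33 -9.93 0.86 3.6; 0 0 -0.15 -8.44 -13.24 1.14 3.6; 0 0 -0.187 -10.55 -16.55 1.43 3.6")

```text
time: 23.6
tool_pos: [493.6, 172.1, 115.7]
tcp_rot: [180.0, -0.0, 34.8]
ft_force: [0.6, 1.0, -0.5]
finger_gap: 35.8
```

Emit:
apply_moves(targets="0 0 -0.037 -1.46 -3.65 0.28 3.6; 0 0 -0.075 -2.92 -7.29 0.57 3.6; 0 0 -0.075 -2.92 -7.29 0.57 3.6; 0 0 -0.075 -2.92 -7.29 0.57 3.6; 0 0 -0.075 -2.92 -7.29 0.57 3.6")

```text
time: 24.1
tool_pos: [430.3, 214.6, 110.6]
tcp_rot: [180.0, -0.1, 39.0]
ft_force: [-0.7, 0.2, 0.2]
finger_gap: 35.8
```

Emit:
apply_moves(targets="0 0 0 0 0 3.6 3.6; 0 0 0 0 0 7.2 3.6; 0 0 0 0 0 10.8 3.6; 0 0 0 0 0 10.8 3.6; 0 0 0 0 0 10.8 3.6")

```text
time: 24.6
tool_pos: [430.4, 214.0, 1.8]
tcp_rot: [180.0, 0.0, 38.9]
ft_force: [0.4, -1.0, -0.2]
finger_gap: 36.5
```

Emit:
apply_moves(targets="0 0 0 0 0 0 1.2; 0 0 0 0 0 0 1.2; 0 0 0 0 0 0 1.2; 0 0 0 0 0 0 1.2; 0 0 0 0 0 0 1.2", force=40)

```text
time: 25.1
tool_pos: [429.6, 214.7, 2.3]
tcp_rot: [180.0, -0.0, 39.0]
ft_force: [0.4, -0.5, 1.3]
finger_gap: 19.3
```

```bash
python3 - <<'E'
from plan import *; from rk import *
p=along(*rk(-125,87),-27,-28)
plan([(None,None,90,None,12)],vmax=30);plan([(*p,90,63,12)],vmax=40)
E
```

```text
0 0 0 0 0 -2.93 1.2; 0 0 0 0 0 -5.87 1.2; 0 0 0 0 0 -8.8 1.2; 0 0 0 0 0 -8.8 1.2; 0 0 0 0 0 -8.8 1.2
end [429.4 214.7  90.   39.   12. ]
0 0 -0.038 -1.86 3.33 0 1.2; 0 0 -0.076 -3.72 6.67 0 1.2; 0 0 -0.114 -5.58 10 0 1.2; 0 0 -0.152 -7.44 13.33 0 1.2; 0 0 -0.19 -9.3 16.67 0 1.2
0 0 -0.038 -2.46 2.92 0 1.2; 0 0 -0.076 -4.92 5.84 0 1.2; 0 0 -0.114 -7.38 8.76 0 1.2; 0 0 -0.152 -9.83 11.69 0 1.2; 0 0 -0.191 -12.29 14.61 0 1.2
0 0 -0.038 -2.97 2.4 0 1.2; 0 0 -0.038 -2.97 2.4 0 1.2; 0 0 -0.038 -2.97 2.4 0 1.2; 0 0 -0.038 -2.97 2.4 0 1.2; 0 0 -0.038 -2.97 2.4 0 1.2
end [ 501.2 -199.1   90.    63.    12. ]
```

Emit:
apply_moves(targets="0 0 0 0 0 -2.93 1.2; 0 0 0 0 0 -5.87 1.2; 0 0 0 0 0 -8.8 1.2; 0 0 0 0 0 -8.8 1.2; 0 0 0 0 0 -8.8 1.2")

```text
time: 25.6
tool_pos: [429.7, 215.0, 90.5]
tcp_rot: [180.0, -0.1, 39.0]
ft_force: [-0.6, -0.3, -0.8]
finger_gap: 19.2
```

Emit:
apply_moves(targets="0 0 -0.038 -1.86 3.33 0 1.2; 0 0 -0.076 -3.72 6.67 0 1.2; 0 0 -0.114 -5.58 10 0 1.2; 0 0 -0.152 -7.44 13.33 0 1.2; 0 0 -0.19 -9.3 16.67 0 1.2")

```text
time: 26.1
tool_pos: [460.6, 25.4, 88.1]
tcp_rot: [-179.9, 0.1, 50.0]
ft_force: [0.9, -0.2, -0.8]
finger_gap: 18.8
```

Emit:
apply_moves(targets="0 0 -0.038 -2.46 2.92 0 1.2; 0 0 -0.076 -4.92 5.84 0 1.2; 0 0 -0.114 -7.38 8.76 0 1.2; 0 0 -0.152 -9.83 11.69 0 1.2; 0 0 -0.191 -12.29 14.61 0 1.2")

```text
time: 26.6
tool_pos: [493.3, -162.4, 87.8]
tcp_rot: [-179.8, 0.0, 60.9]
ft_force: [0.1, 1.4, -1.2]
finger_gap: 19.1
```

Emit:
apply_moves(targets="0 0 -0.038 -2.97 2.4 0 1.2; 0 0 -0.038 -2.97 2.4 0 1.2; 0 0 -0.038 -2.97 2.4 0 1.2; 0 0 -0.038 -2.97 2.4 0 1.2; 0 0 -0.038 -2.97 2.4 0 1.2")

```text
time: 27.1
tool_pos: [500.6, -197.7, 89.2]
tcp_rot: [-179.9, -0.0, 63.1]
ft_force: [0.1, -0.6, -0.8]
finger_gap: 19.0
```

```bash
python3 - <<'E'
from plan import *; from rk import *
plan([(None,None,39,None,12,2)],vmax=20)
E
```

```text
0 0 0 0 0 1.7 1.2; 0 0 0 0 0 3.4 1.2; 0 0 0 0 0 5.1 1.2; 0 0 0 0 0 5.1 1.2; 0 0 0 0 0 5.1 1.2
end [ 501.2 -199.1   39.    63.    12. ]
```

Emit:
apply_moves(targets="0 0 0 0 0 1.7 1.2; 0 0 0 0 0 3.4 1.2; 0 0 0 0 0 5.1 1.2; 0 0 0 0 0 5.1 1.2; 0 0 0 0 0 5.1 1.2")

```text
time: 27.6
tool_pos: [500.9, -198.2, 39.0]
tcp_rot: [-179.9, -0.0, 63.1]
ft_force: [1.5, 0.1, -1.0]
finger_gap: 19.1
```

```bash
python3 - <<'E'
from ov import *; from rk import *
from est import *
s=sense();print(s['tool_pos'],s['ft_force'])
x,y=along(*s['tool_pos'][:2],-27,28)
f=T(x,y,-27); r=T(*RACK)
L=[f(box(-40,40,-10,10,56)),f(box(40,110,-17,17,48.5)),r(box(0,80,-122,122,58)),r(box(-80,0,-122,122,35))]
for k in(-87,-29,29,87): L.append(r(box(0,80,k-23,k+23,35)))
overlay('scene',L,(170,280,90,290),3,'r1.png'); 
overlay('top',L,(120,240,370,520),3,'r1t.png')
a=cv2.imread('pics/r1.png');b=cv2.imread('pics/r1t.png'); W=np.zeros((max(a.shape[0],b.shape[0]),a.shape[1]+b.shape[1],3),np.uint8);W[:a.shape[0],:a.shape[1]]=a;W[:b.shape[0],a.shape[1]:]=b
cv2.imwrite('pics/r1c.png',cv2.resize(W,(800,int(W.shape[0]*800/W.shape[1])),interpolation=cv2.INTER_AREA))
E
```

```text
[ 500.91194285 -198.17232808   38.96279627] [ 1.46929567  0.06232818 -1.04491869]
```

View pics/r1c.png

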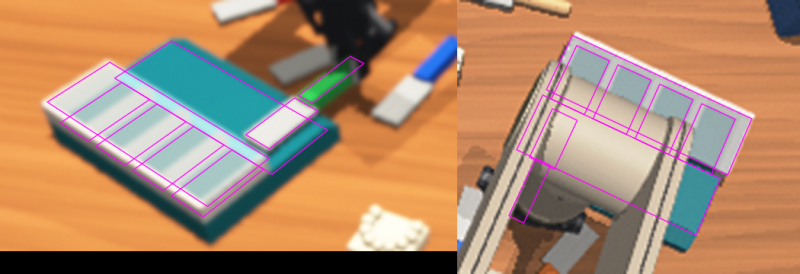

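```bash
python3 - <<'E'
from plan import *; from rk import *
plan([(*along(*rk(-85,87),-27,-28),39,63,12)],vmax=9);
plan([(*along(*rk(-45,87),-27,-28),39,63,12)],vmax=9);
E
```

```text
0 0 0 0 0.8 0 1.2; 0 0 0 0 1.6 0 1.2; 0 0 0 0 2.4 0 1.2; 0 0 0 0 3.2 0 1.2; 0 0 0 0 4 0 1.2
end [ 536.8 -217.2   39.    63.    12. ]
0 0 0 0 0.8 0 1.2; 0 0 0 0 1.6 0 1.2; 0 0 0 0 2.4 0 1.2; 0 0 0 0 3.2 0 1.2; 0 0 0 0 4 0 1.2
end [ 572.4 -235.3   39.    63.    12. ]
```

Emit:
apply_moves(targets="0 0 0 0 0.8 0 1.2; 0 0 0 0 1.6 0 1.2; 0 0 0 0 2.4 0 1.2; 0 0 0 0 3.2 0 1.2; 0 0 0 0 4 0 1.2")

```text
time: 28.2
tool_pos: [537.6, -217.7, 39.0]
tcp_rot: [180.0, 0.0, 63.0]
ft_force: [-0.1, -0.3, 0.6]
finger_gap: 19.2
```

Tip 25 mm inside with no contact force.

Emit:
apply_moves(targets="0 0 0 0 0.8 0 1.2; 0 0 0 0 1.6 0 1.2; 0 0 0 0 2.4 0 1.2; 0 0 0 0 3.2 0 1.2; 0 0 0 0 4 0 1.2")

```text
time: 28.7
tool_pos: [573.0, -235.6, 38.9]
tcp_rot: [-180.0, 0.0, 63.0]
ft_force: [0.1, 0.0, -1.5]
finger_gap: 18.9
```

Emit:
apply_moves(targets="0 0 0 0 0.2 0 1.2; 0 0 0 0 0.4 0 1.2; 0 0 0 0 0.6 0 1.2; 0 0 0 0 0.6 0 1.2; 0 0 0 0 0.6 0 1.2")

```text
time: 29.2
tool_pos: [574.5, -236.4, 37.4]
tcp_rot: [-179.5, 0.0, 63.0]
ft_force: [-12.9, 5.5, 4.7]
finger_gap: 19.0
```

```bash
python3 - <<'E'
from plan import *; from rk import *
b=get(); b[:2]=along(b[0],b[1],-27,6); json.dump(list(map(float,b)),open(F,'w'))
plan([(*along(b[0],b[1],-27,-3),None,None,36,3),(None,None,100,None,36)],vmax=40)
plan([(431,-115.5,100,70,36)])
E
```

```text
0 0 0 0 -0.3 0 3.6; 0 0 0 0 -0.3 0 3.6; 0 0 0 0 -0.3 0 3.6; 0 0 0 0 -0.3 0 3.6; 0 0 0 0 -0.3 -3.05 3.6
0 0 0 0 0 -3.05 3.6; 0 0 0 0 0 -3.05 3.6; 0 0 0 0 0 -3.05 3.6; 0 0 0 0 0 -3.05 3.6; 0 0 0 0 0 -3.05 3.6
end [ 575.1 -236.7  100.    63.    36. ]
0 0 -0.024 0.85 -3.67 0 3.6; 0 0 -0.049 1.71 -7.34 0 3.6; 0 0 -0.073 2.56 -11.01 0 3.6; 0 0 -0.097 3.41 -14.67 0 3.6; 0 0 -0.122 4.27 -18.34 0 3.6
end [ 431.  -115.5  100.    70.    36. ]
```

Emit:
apply_moves(targets="0 0 0 0 0 0 3.6; 0 0 0 0 0 0 3.6; 0 0 0 0 0 0 3.6; 0 0 0 0 0 0 3.6; 0 0 0 0 -0.3 -3.05 3.6")

```text
time: 29.7
tool_pos: [572.1, -235.3, 65.0]
tcp_rot: [-179.5, -0.0, 63.0]
ft_force: [-0.1, 0.1, -0.6]
finger_gap: 35.6
```

Emit:
apply_moves(targets="0 0 0 0 0 -3.05 3.6; 0 0 0 0 0 -3.05 3.6; 0 0 0 0 0 -3.05 3.6; 0 0 0 0 0 -3.05 3.6; 0 0 0 0 0 -3.05 3.6")

```text
time: 30.2
tool_pos: [574.2, -236.2, 98.3]
tcp_rot: [-179.8, 0.0, 63.0]
ft_force: [-0.1, 0.7, -0.0]
finger_gap: 36.1
```

Emit:
apply_moves(targets="0 0 -0.024 0.85 -3.67 0 3.6; 0 0 -0.049 1.71 -7.34 0 3.6; 0 0 -0.073 2.56 -11.01 0 3.6; 0 0 -0.097 3.41 -14.67 0 3.6; 0 0 -0.122 4.27 -18.34 0 3.6")

```text
time: 30.7
tool_pos: [429.1, -114.3, 98.7]
tcp_rot: [-179.9, -0.0, 70.1]
ft_force: [0.8, 0.3, 0.2]
finger_gap: 35.9
```

```bash
python3 sp.py|grep -v orange; python3 -c "
from h import *
print(sense()['tool_pos'])
save('scene','g.png',(160,290,90,330),3.3)"
```

```text
scene red 194 [ 320.1 -312.2] 130.8 [35.1 76. ]
scene blue 166 [ 428.4 -114.1] 158.3 [26.9 76.6]
scene green 322 [ 564.2 -262.8] 153.5 [37.1 79.1]
top red 220 [ 320.4 -314.4] 128.6 [21.3 79.8]
top green 217 [ 610.2 -258. ] 152.8 [22.9 85.1]
red scene [(array([ 315.2, -312.4]), 0.9), (array([ 392.2, -396.8]), 0.97)]
red top [(array([ 313.4, -319.9]), 0.76), (array([ 391.7, -406.7]), 0.93)]
blue scene [(array([ 431.6, -118.3]), 0.75), (array([ 539. , -144.6]), 0.96)]
blue top [(array([ 441., -120.]), 0.5)]
green scene [(array([ 566. , -270.7]), 0.75), (array([474.1, -14.6]), 0.3)]
green top [(array([ 317.3, -309.1]), 0.54)]
[ 431.06501411 -115.49582356   99.99371649]
```

View pics/g.png

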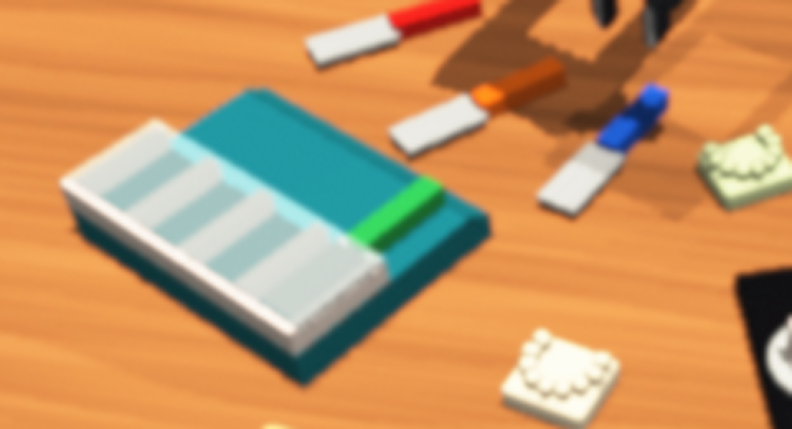

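Green is fully home in the rightmost slot. Next, blue.

```bash
python3 - <<'E'
from plan import *; from rk import *
plan([(431,-116,2,69.5,36,2)],vmax=40);plan([(None,None,None,None,12,5)])
plan([(None,None,90,None,12)],vmax=30);plan([(*rk(-125,29),90,63,12,2)],vmax=40);plan([(None,None,39,None,12,2)],vmax=20)
plan([(*rk(-85,29),39,63,12)],vmax=9);
plan([(*rk(-45,29),39,63,12)],vmax=9);
E
```

```text
0 0 0.003 -0.02 0 3.27 3.6; 0 0 0.006 -0.03 0.01 6.53 3.6; 0 0 0.009 -0.05 0.01 9.8 3.6; 0 0 0.009 -0.05 0.01 9.8 3.6; 0 0 0.009 -0.05 0.01 9.8 3.6
end [ 431.  -116.     2.    69.5   36. ]
0 0 0 0 0 0 1.2; 0 0 0 0 0 0 1.2; 0 0 0 0 0 0 1.2; 0 0 0 0 0 0 1.2; 0 0 0 0 0 0 1.2
end [ 431.  -116.     2.    69.5   12. ]
0 0 0 0 0 -2.93 1.2; 0 0 0 0 0 -5.87 1.2; 0 0 0 0 0 -8.8 1.2; 0 0 0 0 0 -8.8 1.2; 0 0 0 0 0 -8.8 1.2
end [ 431.  -116.    90.    69.5   12. ]
0 0 0.023 -2.28 2.32 0 1.2; 0 0 0.045 -4.56 4.64 0 1.2; 0 0 0.068 -6.84 6.97 0 1.2; 0 0 0.091 -9.12 9.29 0 1.2; 0 0 0.113 -11.4 11.61 0 1.2
0 0 0 0 0 0 1.2; 0 0 0 0 0 0 1.2; 0 0 0 0 0 0 1.2; 0 0 0 0 0 0 1.2; 0 0 0 0 0 0 1.2
end [ 499.8 -263.4   90.    63.    12. ]
0 0 0 0 0 1.7 1.2; 0 0 0 0 0 3.4 1.2; 0 0 0 0 0 5.1 1.2; 0 0 0 0 0 5.1 1.2; 0 0 0 0 0 5.1 1.2
end [ 499.8 -263.4   39.    63.    12. ]
0 0 0 0 0.8 0 1.2; 0 0 0 0 1.6 0 1.2; 0 0 0 0 2.4 0 1.2; 0 0 0 0 3.2 0 1.2; 0 0 0 0 4 0 1.2
end [ 535.4 -281.6   39.    63.    12. ]
0 0 0 0 0.8 0 1.2; 0 0 0 0 1.6 0 1.2; 0 0 0 0 2.4 0 1.2; 0 0 0 0 3.2 0 1.2; 0 0 0 0 4 0 1.2
end [ 571.1 -299.7   39.    63.    12. ]
```

Emit:
apply_moves(targets="0 0 0.003 -0.02 0 3.27 3.6; 0 0 0.006 -0.03 0.01 6.53 3.6; 0 0 0.009 -0.05 0.01 9.8 3.6; 0 0 0.009 -0.05 0.01 9.8 3.6; 0 0 0.009 -0.05 0.01 9.8 3.6")

```text
time: 32.15
tool_pos: [430.8, -115.9, 1.7]
tcp_rot: [-180.0, -0.0, 69.5]
ft_force: [-0.4, -0.3, 0.0]
finger_gap: 36.3
```

Emit:
apply_moves(targets="0 0 0 0 0 0 1.2; 0 0 0 0 0 0 1.2; 0 0 0 0 0 0 1.2; 0 0 0 0 0 0 1.2; 0 0 0 0 0 0 1.2", force=40)

```text
time: 32.65
tool_pos: [431.1, -116.0, 2.3]
tcp_rot: [180.0, 0.0, 69.5]
ft_force: [-1.3, 0.1, 3.3]
finger_gap: 19.2
```

Emit:
apply_moves(targets="0 0 0 0 0 -2.93 1.2; 0 0 0 0 0 -5.87 1.2; 0 0 0 0 0 -8.8 1.2; 0 0 0 0 0 -8.8 1.2; 0 0 0 0 0 -8.8 1.2")

```text
time: 33.15
tool_pos: [431.5, -116.2, 90.5]
tcp_rot: [179.9, 0.0, 69.5]
ft_force: [0.2, -0.4, -0.9]
finger_gap: 19.3
```

Emit:
apply_moves(targets="0 0 0.023 -2.28 2.32 0 1.2; 0 0 0.045 -4.56 4.64 0 1.2; 0 0 0.068 -6.84 6.97 0 1.2; 0 0 0.091 -9.12 9.29 0 1.2; 0 0 0.113 -11.4 11.61 0 1.2")

```text
time: 33.65
tool_pos: [499.0, -263.8, 87.5]
tcp_rot: [-179.8, -0.0, 63.0]
ft_force: [0.4, 0.2, -0.1]
finger_gap: 19.0
```

Emit:
apply_moves(targets="0 0 0 0 0 1.7 1.2; 0 0 0 0 0 3.4 1.2; 0 0 0 0 0 5.1 1.2; 0 0 0 0 0 5.1 1.2; 0 0 0 0 0 5.1 1.2")

```text
time: 34.15
tool_pos: [498.6, -262.6, 37.5]
tcp_rot: [-179.8, -0.0, 63.0]
ft_force: [0.2, -0.1, -0.3]
finger_gap: 19.2
```

```bash
python3 sp.py | grep -E "scene blue|blue scene|orange"
```

```text
scene orange 304 [ 401.4 -213.9] 137.4 [45.3 81.2]
scene blue 105 [ 473.9 -283.8] 157.8 [32.6 45.1]
orange scene [(array([ 400.6, -223. ]), 0.52), (array([ 706.8, -107.8]), 0.6)]
orange top [(array([ 487. , -284.9]), 0.43)]
blue scene [(array([ 452. , -282.2]), 0.61), (array([ 557.5, -331.1]), 0.92)]
```

Emit:
apply_moves(targets="0 0 0 0 0.8 -0.1 1.2; 0 0 0 0 1.6 -0.1 1.2; 0 0 0 0 2.4 -0.1 1.2; 0 0 0 0 3.2 -0.1 1.2; 0 0 0 0 4 -0.1 1.2")

```text
time: 35.55
tool_pos: [536.2, -281.9, 39.9]
tcp_rot: [180.0, 0.0, 63.0]
ft_force: [-0.6, -0.4, -1.3]
finger_gap: 18.9
```

Emit:
apply_moves(targets="0 0 0 0 0.8 0 1.2; 0 0 0 0 1.6 0 1.2; 0 0 0 0 2.4 0 1.2; 0 0 0 0 3.2 0 1.2; 0 0 0 0 4 0 1.2")

```text
time: 36.05
tool_pos: [571.7, -300.0, 40.0]
tcp_rot: [-180.0, -0.0, 63.0]
ft_force: [-0.3, -0.0, -0.9]
finger_gap: 18.8
```

Emit:
apply_moves(targets="0 0 0 0 0.2 0 1.2; 0 0 0 0 0.4 0 1.2; 0 0 0 0 0.6 0 1.2; 0 0 0 0 0.6 0 1.2; 0 0 0 0 0.6 0 1.2")

```text
time: 36.55
tool_pos: [576.1, -302.3, 39.8]
tcp_rot: [-180.0, -0.0, 63.0]
ft_force: [-1.2, 1.1, -0.9]
finger_gap: 19.0
```

Emit:
apply_moves(targets="0 0 0 0 0.2 0 1.2; 0 0 0 0 0.4 0 1.2; 0 0 0 0 0.4 0 1.2; 0 0 0 0 0.4 0 1.2; 0 0 0 0 0.4 0 1.2")

```text
time: 37.05
tool_pos: [576.5, -302.5, 38.6]
tcp_rot: [-179.5, -0.0, 63.0]
ft_force: [-15.3, 6.8, 5.3]
finger_gap: 19.0
```

```bash
python3 - <<'E'
from plan import *; from rk import *
b=get(); b[:2]=rk(-35,29); b[2]=40; json.dump(list(map(float,b)),open(F,'w'))
plan([(None,None,None,None,36,3),(None,None,110,None,36)],vmax=40)
plan([(401,-218,100,48,36)])
plan([(None,None,2,None,36,2)],vmax=40);plan([(None,None,None,None,12,5)])
plan([(None,None,90,None,12)],vmax=30);plan([(*rk(-125,-29),90,63,12)],vmax=40);plan([(None,None,40,None,12,2)],vmax=20)
plan([(*rk(-85,-29),None,63,12)],vmax=9);
plan([(*rk(-45,-29),None,63,12)],vmax=9);
E
```

```text
0 0 0 0 0 0 3.6; 0 0 0 0 0 0 3.6; 0 0 0 0 0 0 3.6; 0 0 0 0 0 -3.5 3.6; 0 0 0 0 0 -7 3.6
end [ 580.  -304.3  110.    63.    36. ]
0 0 0.052 -0.09 -3.97 0.2 3.6; 0 0 0.105 -0.17 -7.95 0.4 3.6; 0 0 0.157 -0.26 -11.92 0.6 3.6; 0 0 0.21 -0.34 -15.89 0.8 3.6; 0 0 0.262 -0.43 -19.86 1 3.6
end [ 401. -218.  100.   48.   36.]
0 0 0 0 0 3.27 3.6; 0 0 0 0 0 6.53 3.6; 0 0 0 0 0 9.8 3.6; 0 0 0 0 0 9.8 3.6; 0 0 0 0 0 9.8 3.6
end [ 401. -218.    2.   48.   36.]
0 0 0 0 0 0 1.2; 0 0 0 0 0 0 1.2; 0 0 0 0 0 0 1.2; 0 0 0 0 0 0 1.2; 0 0 0 0 0 0 1.2
end [ 401. -218.    2.   48.   12.]
0 0 0 0 0 -2.93 1.2; 0 0 0 0 0 -5.87 1.2; 0 0 0 0 0 -8.8 1.2; 0 0 0 0 0 -8.8 1.2; 0 0 0 0 0 -8.8 1.2
end [ 401. -218.   90.   48.   12.]
0 0 -0.065 -0.59 2.97 0 1.2; 0 0 -0.131 -1.19 5.94 0 1.2; 0 0 -0.196 -1.78 8.91 0 1.2; 0 0 -0.262 -2.37 11.88 0 1.2; 0 0 -0.262 -2.37 11.88 0 1.2
end [ 473.5 -315.1   90.    63.    12. ]
0 0 0 0 0 1.67 1.2; 0 0 0 0 0 3.33 1.2; 0 0 0 0 0 5 1.2; 0 0 0 0 0 5 1.2; 0 0 0 0 0 5 1.2
end [ 473.5 -315.1   40.    63.    12. ]
0 0 0 0 0.8 0 1.2; 0 0 0 0 1.6 0 1.2; 0 0 0 0 2.4 0 1.2; 0 0 0 0 3.2 0 1.2; 0 0 0 0 4 0 1.2
end [ 509.1 -333.3   40.    63.    12. ]
0 0 0 0 0.8 0 1.2; 0 0 0 0 1.6 0 1.2; 0 0 0 0 2.4 0 1.2; 0 0 0 0 3.2 0 1.2; 0 0 0 0 4 0 1.2
end [ 544.8 -351.4   40.    63.    12. ]
```

Emit:
apply_moves(targets="0 0 0 0 0 0 3.6; 0 0 0 0 0 0 3.6; 0 0 0 0 0 0 3.6; 0 0 0 0 0 -3.5 3.6; 0 0 0 0 0 -7 3.6")

```text
time: 37.55
tool_pos: [579.1, -303.7, 109.4]
tcp_rot: [-179.8, -0.0, 63.0]
ft_force: [0.9, -1.2, 0.2]
finger_gap: 36.3
```

Emit:
apply_moves(targets="0 0 0.052 -0.09 -3.97 0.2 3.6; 0 0 0.105 -0.17 -7.95 0.4 3.6; 0 0 0.157 -0.26 -11.92 0.6 3.6; 0 0 0.21 -0.34 -15.89 0.8 3.6; 0 0 0.262 -0.43 -19.86 1 3.6")

```text
time: 38.05
tool_pos: [400.2, -217.5, 100.2]
tcp_rot: [179.9, -0.0, 47.9]
ft_force: [0.1, 0.3, 0.5]
finger_gap: 35.9
```

```bash
python3 sp.py | grep -E "scene"; python3 pots.py|head -2
```

```text
scene red 216 [ 320.6 -312. ] 128.6 [39.3 76. ]
scene orange 124 [ 387.1 -198.2] 35.9 [48.4 35. ]
scene blue 274 [ 537.  -316.8] 153.7 [34.3 76.7]
scene green 322 [ 564.2 -262.8] 153.5 [37.1 79.1]
red scene [(array([624.7, 166.4]), 0.64), (array([ 395.1, -398. ]), 0.61)]
orange scene [(array([ 395.9, -218.7]), 0.66), (array([ 480.8, -297.3]), 0.96)]
blue scene []
green scene [(array([ 567.6, -259.3]), 0.76)]
done 754 lid@70 [536.5 389.2] [535.24627686 389.24273682]
next 808 lid@70 [573.2 279.6] [570.8682251  279.73638916]
```

Emit:
apply_moves(targets="0 0 0 0 0 3.27 3.6; 0 0 0 0 0 6.53 3.6; 0 0 0 0 0 9.8 3.6; 0 0 0 0 0 9.8 3.6; 0 0 0 0 0 9.8 3.6")

```text
time: 39.8
tool_pos: [400.9, -217.9, 1.7]
tcp_rot: [-180.0, 0.0, 48.0]
ft_force: [-0.7, 0.4, 0.1]
finger_gap: 36.7
```

Emit:
apply_moves(targets="0 0 0 0 0 0 1.2; 0 0 0 0 0 0 1.2; 0 0 0 0 0 0 1.2; 0 0 0 0 0 0 1.2; 0 0 0 0 0 0 1.2")

```text
time: 40.3
tool_pos: [401.2, -218.1, 2.3]
tcp_rot: [180.0, -0.0, 48.0]
ft_force: [-0.6, 1.4, 4.5]
finger_gap: 19.0
```

Emit:
apply_moves(targets="0 0 0 0 0 -2.93 1.2; 0 0 0 0 0 -5.87 1.2; 0 0 0 0 0 -8.8 1.2; 0 0 0 0 0 -8.8 1.2; 0 0 0 0 0 -8.8 1.2")

```text
time: 40.8
tool_pos: [401.4, -218.3, 90.4]
tcp_rot: [179.9, -0.0, 48.0]
ft_force: [0.4, -0.0, -2.1]
finger_gap: 18.9
```

Emit:
apply_moves(targets="0 0 -0.065 -0.59 2.97 0 1.2; 0 0 -0.131 -1.19 5.94 0 1.2; 0 0 -0.196 -1.78 8.91 0 1.2; 0 0 -0.262 -2.37 11.88 0 1.2; 0 0 -0.262 -2.37 11.88 0 1.2")

```text
time: 41.3
tool_pos: [473.9, -316.8, 87.6]
tcp_rot: [-179.9, -0.0, 63.1]
ft_force: [-0.2, 1.0, -0.3]
finger_gap: 19.1
```

Emit:
apply_moves(targets="0 0 0 0 0 1.67 1.2; 0 0 0 0 0 3.33 1.2; 0 0 0 0 0 5 1.2; 0 0 0 0 0 5 1.2; 0 0 0 0 0 5 1.2")

```text
time: 41.8
tool_pos: [472.4, -314.0, 38.7]
tcp_rot: [-179.8, -0.0, 63.0]
ft_force: [0.5, 0.3, 0.3]
finger_gap: 19.4
```

```bash
python3 - <<'E'
from ov import *; from rk import *
from est import *
s=sense();print(s['tool_pos'],s['ft_force'])
f=T(*s['tool_pos'][:2],-27); r=T(*RACK)
L=[f(box(-40,40,-10,10,57)),f(box(40,110,-17,17,49.5))]
overlay('scene',L,(160,290,90,330),3.3,'r2.png')
E
```

```text
[ 472.37641764 -313.96790196   38.69105559] [0.51654505 0.27572554 0.26760438]
```

View pics/r2.png

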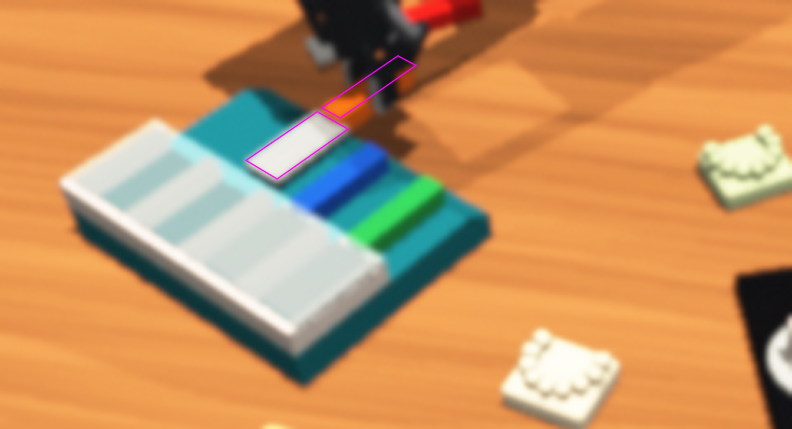

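Blue and green are home, and orange lines up with the third slot.

Emit:
apply_moves(targets="0 0 0 0 0.8 0 1.2; 0 0 0 0 1.6 0 1.2; 0 0 0 0 2.4 0 1.2; 0 0 0 0 3.2 0 1.2; 0 0 0 0 4 0 1.2")

```text
time: 42.35
tool_pos: [510.1, -333.7, 40.2]
tcp_rot: [180.0, 0.0, 63.0]
ft_force: [0.4, -0.4, -1.9]
finger_gap: 19.1
```

Emit:
apply_moves(targets="0 0 0 0 0.8 0 1.2; 0 0 0 0 1.6 0 1.2; 0 0 0 0 2.4 0 1.2; 0 0 0 0 3.2 0 1.2; 0 0 0 0 4 0 1.2")

```text
time: 42.85
tool_pos: [545.4, -351.6, 39.9]
tcp_rot: [-180.0, -0.0, 63.0]
ft_force: [-0.1, -0.1, -1.1]
finger_gap: 19.3
```

Emit:
apply_moves(targets="0 0 0 0 0.2 0 1.2; 0 0 0 0 0.4 0 1.2; 0 0 0 0 0.6 0 1.2; 0 0 0 0 0.8 0 1.2; 0 0 0 0 0.8 0 1.2")

```text
time: 43.35
tool_pos: [548.0, -352.7, 38.1]
tcp_rot: [-179.4, -0.0, 63.0]
ft_force: [-15.4, 8.0, 5.7]
finger_gap: 19.4
```

```bash
python3 - <<'E'
from plan import *; from rk import *
b=get(); b[:2]=rk(-37,-29); json.dump(list(map(float,b)),open(F,'w'))
plan([(None,None,None,None,36,3),(None,None,110,None,36)],vmax=40)
plan([(320,-314,100,39,36)],vmax=48)
plan([(None,None,2,None,36,2)],vmax=40);plan([(None,None,None,None,12,5)])
plan([(None,None,90,None,12)],vmax=30);plan([(*rk(-125,-87),90,63,12)],vmax=40);plan([(None,None,40,None,12,2)],vmax=20)
plan([(*rk(-85,-87),None,63,12)],vmax=9);
plan([(*rk(-45,-87),None,63,12)],vmax=9);
E
```

```text
0 0 0 0 0 0 3.6; 0 0 0 0 0 0 3.6; 0 0 0 0 0 0 3.6; 0 0 0 0 0 -3.5 3.6; 0 0 0 0 0 -7 3.6
end [ 551.9 -355.   110.    63.    36. ]
0 0 0.084 -1.37 -4.51 0.2 3.6; 0 0 0.168 -2.74 -9.01 0.4 3.6; 0 0 0.252 -4.12 -13.52 0.6 3.6; 0 0 0.335 -5.49 -18.02 0.8 3.6; 0 0 0.419 -6.86 -22.53 1 3.6
end [ 320. -314.  100.   39.   36.]
0 0 0 0 0 3.27 3.6; 0 0 0 0 0 6.53 3.6; 0 0 0 0 0 9.8 3.6; 0 0 0 0 0 9.8 3.6; 0 0 0 0 0 9.8 3.6
end [ 320. -314.    2.   39.   36.]
0 0 0 0 0 0 1.2; 0 0 0 0 0 0 1.2; 0 0 0 0 0 0 1.2; 0 0 0 0 0 0 1.2; 0 0 0 0 0 0 1.2
end [ 320. -314.    2.   39.   12.]
0 0 0 0 0 -2.93 1.2; 0 0 0 0 0 -5.87 1.2; 0 0 0 0 0 -8.8 1.2; 0 0 0 0 0 -8.8 1.2; 0 0 0 0 0 -8.8 1.2
end [ 320. -314.   90.   39.   12.]
0 0 -0.105 1.64 3.03 0 1.2; 0 0 -0.209 3.28 6.05 0 1.2; 0 0 -0.314 4.92 9.08 0 1.2; 0 0 -0.419 6.56 12.11 0 1.2; 0 0 -0.419 6.56 12.11 0 1.2
end [ 447.2 -366.8   90.    63.    12. ]
0 0 0 0 0 1.67 1.2; 0 0 0 0 0 3.33 1.2; 0 0 0 0 0 5 1.2; 0 0 0 0 0 5 1.2; 0 0 0 0 0 5 1.2
end [ 447.2 -366.8   40.    63.    12. ]
0 0 0 0 0.8 0 1.2; 0 0 0 0 1.6 0 1.2; 0 0 0 0 2.4 0 1.2; 0 0 0 0 3.2 0 1.2; 0 0 0 0 4 0 1.2
end [ 482.8 -384.9   40.    63.    12. ]
0 0 0 0 0.8 0 1.2; 0 0 0 0 1.6 0 1.2; 0 0 0 0 2.4 0 1.2; 0 0 0 0 3.2 0 1.2; 0 0 0 -0.01 4 0 1.2
end [ 518.4 -403.1   40.    63.    12. ]
```

Emit:
apply_moves(targets="0 0 0 0 0 0 3.6; 0 0 0 0 0 0 3.6; 0 0 0 0 0 0 3.6; 0 0 0 0 0 -3.5 3.6; 0 0 0 0 0 -7 3.6")

```text
time: 43.85
tool_pos: [551.1, -354.3, 109.3]
tcp_rot: [-179.8, -0.0, 63.0]
ft_force: [0.1, -0.5, 0.5]
finger_gap: 36.1
```

Emit:
apply_moves(targets="0 0 0.084 -1.37 -4.51 0.2 3.6; 0 0 0.168 -2.74 -9.01 0.4 3.6; 0 0 0.252 -4.12 -13.52 0.6 3.6; 0 0 0.335 -5.49 -18.02 0.8 3.6; 0 0 0.419 -6.86 -22.53 1 3.6")

```text
time: 44.35
tool_pos: [318.8, -313.7, 100.2]
tcp_rot: [179.9, 0.0, 38.9]
ft_force: [-1.2, -0.8, 1.1]
finger_gap: 36.3
```

```bash
python3 sp.py | grep -E "scene"; python3 pots.py|head -2
```

```text
scene red 222 [ 319.2 -311.7] 130.1 [41.9 78. ]
scene orange 228 [ 506.9 -368.8] 154.0 [30.  79.3]
scene blue 274 [ 537.  -316.8] 153.7 [34.3 76.7]
scene green 322 [ 564.2 -262.8] 153.5 [37.1 79.1]
red scene [(array([571.6, 279.8]), 0.19), (array([ 394.5, -396.8]), 0.91)]
orange scene [(array([ 503.1, -388.6]), 0.71), (array([ 391.1, -398.3]), 0.16)]
blue scene [(array([ 533.1, -317.5]), 0.73)]
green scene [(array([ 563.7, -268.3]), 0.78), (array([473.1, -15. ]), 0.54)]
done 754 lid@70 [536.5 389.2] [535.24627686 389.24273682]
next 811 lid@70 [573.1 279.6] [570.89971924 279.47488403]
```

Emit:
apply_moves(targets="0 0 0 0 0 3.27 3.6; 0 0 0 0 0 6.53 3.6; 0 0 0 0 0 9.8 3.6; 0 0 0 0 0 9.8 3.6; 0 0 0 0 0 9.8 3.6")

```text
time: 46.1
tool_pos: [319.9, -313.8, 1.7]
tcp_rot: [-179.9, 0.0, 39.0]
ft_force: [1.1, -0.4, -0.3]
finger_gap: 35.9
```

Emit:
apply_moves(targets="0 0 0 0 0 0 1.2; 0 0 0 0 0 0 1.2; 0 0 0 0 0 0 1.2; 0 0 0 0 0 0 1.2; 0 0 0 0 0 0 1.2")

```text
time: 46.6
tool_pos: [320.1, -314.1, 2.4]
tcp_rot: [180.0, 0.0, 39.0]
ft_force: [-0.2, 1.1, 4.8]
finger_gap: 19.5
```

Emit:
apply_moves(targets="0 0 0 0 0 -2.93 1.2; 0 0 0 0 0 -5.87 1.2; 0 0 0 0 0 -8.8 1.2; 0 0 0 0 0 -8.8 1.2; 0 0 0 0 0 -8.8 1.2")

```text
time: 47.1
tool_pos: [320.4, -314.3, 90.4]
tcp_rot: [179.9, -0.0, 39.0]
ft_force: [-0.6, -0.3, -0.9]
finger_gap: 19.1
```

Emit:
apply_moves(targets="0 0 -0.105 1.64 3.03 0 1.2; 0 0 -0.209 3.28 6.05 0 1.2; 0 0 -0.314 4.92 9.08 0 1.2; 0 0 -0.419 6.56 12.11 0 1.2; 0 0 -0.419 6.56 12.11 0 1.2")

```text
time: 47.6
tool_pos: [449.1, -366.7, 87.1]
tcp_rot: [-179.9, -0.1, 63.3]
ft_force: [-0.6, 0.7, -0.8]
finger_gap: 19.2
```

Emit:
apply_moves(targets="0 0 0 0 0 1.67 1.2; 0 0 0 0 0 3.33 1.2; 0 0 0 0 0 5 1.2; 0 0 0 0 0 5 1.2; 0 0 0 0 0 5 1.2")

```text
time: 48.1
tool_pos: [446.0, -365.8, 38.8]
tcp_rot: [-179.8, -0.0, 63.0]
ft_force: [0.1, -0.3, -1.2]
finger_gap: 19.1
```

```bash
python3 - <<'E'
from ov import *
s=sense();print(s['tool_pos'],s['ft_force'],s['finger_gap'])
f=T(*s['tool_pos'][:2],-27)
overlay('scene',[f(box(-40,40,-10,10,57)),f(box(40,110,-17,17,49.5))],(160,290,90,330),3.3,'r3.png')
E
```

```text
[ 446.03352004 -365.78512543   38.77171666] [ 0.12297359 -0.33913374 -1.17008239] 19.076868379194405
```

View pics/r3.png

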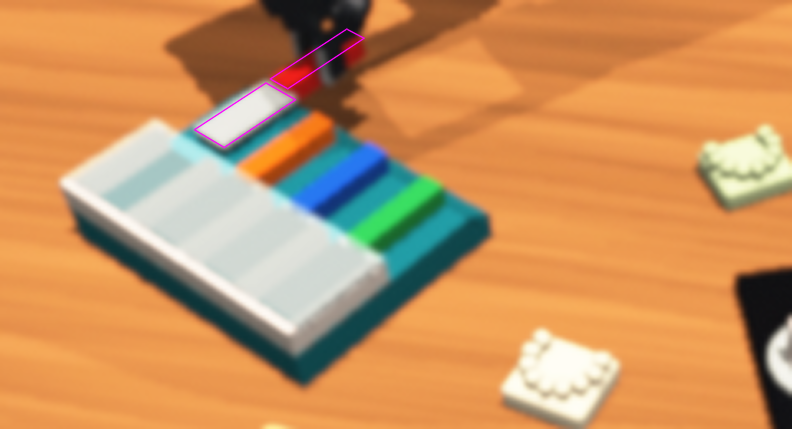

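The three others are home and red lines up with the last slot.

Emit:
apply_moves(targets="0 0 0 0 0.8 0 1.2; 0 0 0 0 1.6 0 1.2; 0 0 0 0 2.4 0 1.2; 0 0 0 0 3.2 0 1.2; 0 0 0 0 4 0 1.2")

```text
time: 48.65
tool_pos: [483.8, -385.3, 40.2]
tcp_rot: [180.0, 0.0, 63.0]
ft_force: [-0.3, 0.1, -0.2]
finger_gap: 19.0
```

Emit:
apply_moves(targets="0 0 0 0 0.8 0 1.2; 0 0 0 0 1.6 0 1.2; 0 0 0 0 2.4 0 1.2; 0 0 0 0 3.2 0 1.2; 0 0 0 0 4 0 1.2")

```text
time: 49.15
tool_pos: [519.1, -403.3, 39.9]
tcp_rot: [-180.0, 0.0, 63.0]
ft_force: [0.1, -0.2, -0.8]
finger_gap: 19.2
```

Emit:
apply_moves(targets="0 0 0 0 0.2 0 1.2; 0 0 0 0 0.4 0 1.2; 0 0 0 0 0.6 0 1.2; 0 0 0 0 0.8 0 1.2; 0 0 0 0 0.8 0 1.2")

```text
time: 49.65
tool_pos: [522.6, -405.1, 38.6]
tcp_rot: [-179.6, -0.0, 63.0]
ft_force: [-12.5, 4.9, 3.4]
finger_gap: 19.1
```

Contact at the rack front. Release, then lift and withdraw.

Emit:
apply_moves(targets="0 0 0 0 0 0 3.6; 0 0 0 0 0 0 3.6; 0 0 0 0 0 0 3.6; 0 0 0 0 0 -4 3.6; 0 0 0 0 0 -8 3.6")

```text
time: 50.15
tool_pos: [524.7, -405.6, 119.1]
tcp_rot: [-179.8, -0.1, 63.0]
ft_force: [-0.3, -0.7, 0.8]
finger_gap: 35.9
```

Emit:
apply_moves(targets="0 0 0 0 -4 -3 3.6; 0 0 0 0 -8 -5 3.6; 0 0 0 0 -12 -6 3.6; 0 0 0 0 -14 -6 3.6; 0 0 0 0 -14 -6 3.6")

```text
time: 50.65
tool_pos: [399.6, -342.6, 181.1]
tcp_rot: [179.9, 0.0, 63.0]
ft_force: [-0.7, -0.6, 0.4]
finger_gap: 36.0
```

```bash
python3 sp.py; python3 pots.py; python3 -c "
from h import *
save('scene','end.png',(150,300,90,540),1.75)"
```

```text
scene red 233 [ 481.7 -423.7] 154.6 [33.5 75.3]
scene orange 232 [ 506.4 -368.4] 154.0 [30.2 80.6]
scene blue 274 [ 536.9 -316.8] 153.5 [34.1 77. ]
scene green 322 [ 564.2 -262.8] 153.5 [37.1 79.1]
top red 201 [ 530.6 -417.8] 152.7 [20.8 81.5]
top blue 211 [ 583.2 -311.4] 152.9 [22.2 84.9]
top green 217 [ 610.2 -258. ] 152.9 [23.  85.1]
red scene [(array([ 479.5, -429.7]), 0.53)]
red top [(array([ 525.9, -418.6]), 0.52)]
orange scene [(array([ 510.6, -379.1]), 0.82), (array([ 562.7, -264.5]), 0.31)]
orange top [(array([ 560.6, -369. ]), 0.52), (array([460.5,  -3.2]), 0.38)]
blue scene [(array([ 528.9, -318. ]), 0.87)]
blue top [(array([ 584.8, -314.9]), 0.74)]
green scene [(array([ 563.7, -255.5]), 0.83), (array([ 546.2, -315.4]), 0.67)]
green top [(array([ 609.5, -268.5]), 0.74)]
done 753 lid@70 [536.5 389.2] [535.24627686 389.24273682]
next 809 lid@70 [573.2 279.6] [570.89971924 279.47488403]
done_pot scene [(array([542., 395.]), 0.88), (array([628., 167.]), 0.27)]
done_pot top [(array([536., 389.]), 0.65)]
next_pot scene [(array([577., 275.]), 0.69)]
next_pot top [(array([573., 282.]), 0.74)]
done [(np.float32(44.85661), 37), (np.float32(46.431477), 36), (np.float32(48.2382), 38), (np.float32(53.968098), 35)]
next [(np.float32(141.5791), 69), (np.float32(147.0948), 68), (np.float32(151.1115), 67), (np.float32(155.47852), 66)]
```

View pics/end.png

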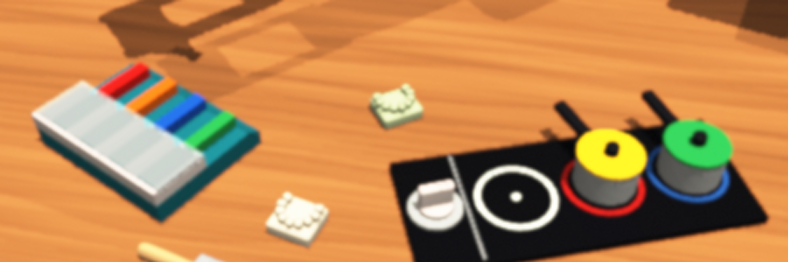

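```bash
python3 -c "
from bench import *
print(hand_in(), sense()['time'])"
```

```text
the job is handed in; nothing more can be done
the job is handed in; nothing more can be done
```

I've done the whole job and handed it in at about 51 s on the robot's clock. The hand-in reports no verdict, so what follows comes from my own last checks.

- **Dial:** I turned it anticlockwise to off before moving the pots, then clockwise to full afterwards. Each end stop showed as a turning moment of about 0.5–0.6 N m at the wrist. I have no direct reading of the dial's angle.
- **Pots:** I slid the green-lidded pot onto the blue ring, then the yellow-lidded one onto the red ring, by their handles and without lifting. The last picture shows both upright and within about 5 mm of the ring centres.
- **Spatulas:** All four were present, and each is in its own slot. Every handle was pushed until it met the rack's front at 13–17 N. The last picture shows them parallel and evenly spaced.
- **Knock:** The green spatula was knocked aside early on, so I measured it again before picking it up.
- **Casts:** Neither was touched.
- **Disagreements:** A few network readings were wrong (for example, spatula ends reported elsewhere on the bench). The two cameras differed by up to about 10 mm on some points. I relied on colour measurements and model outlines drawn over the pictures instead. The handle-angle check on the yellow pot gave no usable result after it moved, as it was still aimed at the pot's old place.

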